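# Pack a flooring sample kit

### The job

Pack the sample kit: press each wooden flooring sample in the presenter at its red-striped end so that its other end tips up, take it out and lay it flat in the carton's wide compartment (stacking them is fine), and stand both brass door stops from the bin upright in the carton's narrow compartment. Push every cradle of the presenter back level, leave the other door stops in the bin, and do not disturb the jar, stapler, tape or tin.

Things in the scene. Friction and masses are not known exactly. Their poses are not given: they have to be found in the camera images.
- presenter: fixed white presenter, 160 (x) x 250 (y) x 40 mm high, origin under its centre. Three slots 128 (x) x 64 (y) mm in its flat deck (z = 40 mm), centred at x = 0, y = +80 (slot 1), 0 (slot 2), -80 mm (slot 3); a red stripe marks their press ends (-x). In each, a blue cradle plate (110 x 46 x 3 mm, x = -55 to +55) carries the sample and pivots about y at x = -12, z = 34 mm
- carton: fixed open cardboard carton, 160 (x) x 228 (y) x 50 mm high, walls and floor 5 mm, origin under its centre; a 4 mm partition as high as the rim runs along x at y = +27 mm. Wide compartment on the -y side, 150 (x) x 134 (y) mm inside; narrow one on the +y side, 150 x 80 mm.
- sample_bay (a point): centre of the floor of the carton's wide compartment; axes as the carton's
- stop_bay (a point): centre of the floor of the carton's narrow compartment; axes as the carton's
- bin: fixed low grey bin, 200 x 200 mm outside, walls 5 mm thick and 25 mm high, floor 5 mm, origin under its centre; the door stops stand in it
- sample1: pale wood flooring sample, 120 (x) x 60 (y) x 12 mm, about 80 g; origin at the centre of its underside. At the start it lies flush in one of the presenter's slots, its x along the presenter's x (absent in some starts)
- sample2: mid-brown wood flooring sample, 120 (x) x 60 (y) x 12 mm, about 80 g; origin at the centre of its underside. At the start it lies flush in one of the presenter's slots, its x along the presenter's x (absent in some starts)
- sample3: dark brown wood flooring sample, 120 (x) x 60 (y) x 12 mm, about 80 g; origin at the centre of its underside. At the start it lies flush in one of the presenter's slots, its x along the presenter's x (absent in some starts)
- cradle1 (a joint): tilt (rad) of the cradle in slot 1 (y = +80 mm of the presenter): 0 level, up to 0.35 with the press end (-x) down. Its stiff hinge (0.12 N m) keeps it where it is left; 3 to 8 N on an end moves it. Level, its upper face is 12 mm below the deck; fully tipped, the sample's +x end stands 24 mm above the deck and the press end 16 mm lower
- cradle2 (a joint): tilt (rad) of the cradle in slot 2 (y = 0 mm of the presenter): 0 level, up to 0.35 with the press end (-x) down. Its stiff hinge (0.12 N m) keeps it where it is left; 3 to 8 N on an end moves it. Level, its upper face is 12 mm below the deck; fully tipped, the sample's +x end stands 24 mm above the deck and the press end 16 mm lower
- cradle3 (a joint): tilt (rad) of the cradle in slot 3 (y = -80 mm of the presenter): 0 level, up to 0.35 with the press end (-x) down. Its stiff hinge (0.12 N m) keeps it where it is left; 3 to 8 N on an end moves it. Level, its upper face is 12 mm below the deck; fully tipped, the sample's +x end stands 24 mm above the deck and the press end 16 mm lower
- brass_stop1: brass door stop, one of two alike: round base 60 mm across and 12 mm high, upright stem 26 mm across up to 70 mm with a black cap, about 0.3 kg (it rights itself from up to 45 degrees); origin under the base's centre, z along the stem
- brass_stop2: brass door stop, one of two alike: round base 60 mm across and 12 mm high, upright stem 26 mm across up to 70 mm with a black cap, about 0.3 kg (it rights itself from up to 45 degrees); origin under the base's centre, z along the stem
- black_stop1: black door stop, same shape and origin as the brass one; it stays in the bin
- black_stop2: black door stop, same shape and origin as the brass one; it stays in the bin
- white_stop: white door stop, same shape and origin as the brass one; it stays in the bin
- jar: grey ceramic jar, 90 mm across, 120 mm high, on the wooden turntable; bystander, origin under it
- stapler: yellow stapler, 140 mm long, 55 mm high; bystander, origin under it
- tape: roll of clear tape, 100 mm across, 48 mm high; bystander, origin under it
- tin: closed aluminium tin, 103 mm across, 70 mm high; bystander, origin under it
There are look-alikes about, which are no part of the job. Leave any blue look-alike of the brass_stop2 alone.

How it is judged:
At the end, for the whole second after the job is handed in: Every sample lies flat (0.2 rad, either face up), at rest in the wide compartment, below its rim; the brass stops stand (0.2 rad) on the floor of the narrow one; the black and white stops are in the bin; all cradles are level to 0.08 rad; released (x of sample1 in the frame of sample_bay between -0.05 and 0.05 m and y of sample1 in the frame of sample_bay between -0.045 and 0.045 m and z of each of sample1, sample2, sample3 in the frame of sample_bay below 0.035 m and (angle between sample1's own z axis and vertical below 0.2 rad or angle between sample1's own z axis and vertical above 2.94 rad) and linear speed of each of sample1, sample2, sample3, brass_stop1, brass_stop2 below 0.03 m/s and x of sample2 in the frame of sample_bay between -0.05 and 0.05 m and y of sample2 in the frame of sample_bay between -0.045 and 0.045 m and (angle between sample2's own z axis and vertical below 0.2 rad or angle between sample2's own z axis and vertical above 2.94 rad) and x of sample3 in the frame of sample_bay between -0.05 and 0.05 m and y of sample3 in the frame of sample_bay between -0.045 and 0.045 m and (angle between sample3's own z axis and vertical below 0.2 rad or angle between sample3's own z axis and vertical above 2.94 rad) and x of brass_stop1 in the frame of stop_bay between -0.055 and 0.055 m and y of brass_stop1 in the frame of stop_bay between -0.025 and 0.025 m and z of each of brass_stop1, brass_stop2 in the frame of stop_bay below 0.015 m and angle between each of brass_stop1, brass_stop2's own z axis and vertical below 0.2 rad and x of brass_stop2 in the frame of stop_bay between -0.055 and 0.055 m and y of brass_stop2 in the frame of stop_bay between -0.025 and 0.025 m and x of black_stop1 in the frame of bin between -0.08 and 0.08 m and y of black_stop1 in the frame of bin between -0.08 and 0.08 m and height (world z) of each of black_stop1, black_stop2, white_stop below 0.03 m and x of black_stop2 in the frame of bin between -0.08 and 0.08 m and y of black_stop2 in the frame of bin between -0.08 and 0.08 m and x of white_stop in the frame of bin between -0.08 and 0.08 m and y of white_stop in the frame of bin between -0.08 and 0.08 m and value of joint each of cradle1, cradle2, cradle3 below 0.08 rad); the robot touches nothing.
It fails at once if the jar, stapler, tape or tin is shifted by more than 40 mm (distance of any of jar, stapler, tape, tin from where it was at the start of the episode above 0.04 m).
Of sample1, sample2, sample3 only 2 to 3 are there at a start; the rules pass over those that are not, and their reading is None.
At some moment in a run one of brass_stop1, brass_stop2 may be knocked a few centimetres aside while the robot is not near it.
Once in a run the grip may slacken for a moment while it holds something.
It also fails if it takes over 210 s, if anything falls off the work surface, if the arm or the gripper's body presses on something with over 40 N, if the wrist force passes 120 N, or if a joint passes its speed limit or range.

### The arm

A 6-joint arm with a two-finger parallel gripper is mounted at the origin on the work surface. World frame = base frame: x ahead of the robot, y to its left, z up, the work surface at z = 0. Lengths are in m, angles in rad, forces in N, time in s.
With the tool pointing down it reaches from about 0.35 to 0.975 m from the base axis. Payload 4.9 kg.
Tool frame: the origin (TCP) lies midway between the tips of the shut fingers; the grasp point (between the pads) lies 19 mm behind it; z points along the fingers, y is the direction in which the jaws open and shut (so a half turn about z gives the same grasp; the last joint's range is limited). The gripper opens to 85 mm and grips with 20 to 120 N. Pads are 22 mm wide; open, the fingers measure 114 mm over their backs; the gripper's body (76 mm by 85 mm) begins 54 mm behind the grasp point. The pads swing forward as they close: fully open they stand 13 mm farther back than shut.
Start: joints at [-1.265, 0.053, 1.613, -0, 1.476, -0.119], TCP at [0.258, -0.569, 0.231] pointing down, gripper open.
Joint ranges: [-3.01, 3.01], [-1.01, 2.22], [0.06, 2.58], [-1.02, 4.17], [0.09, 2.62], [-3.14, 3.14]. Speed limits (rad/s): [2.57, 2.57, 3.14, 3.14, 3.14, 3.14].

### API

Orientations are given as a unit quaternion [w, x, y, z].
In Python, from plant import state, grab_frame, camera_params, job_done, boxes_of gives the robot as it stands.
- The arm moves only by the tool step_arm, never from a script. Its argument "steps" is a list of rows, each a list of 4 numbers: the shift along the tool's x, y, z in mm, then the turn about the tool's z in degrees. A call has 1 to 8 rows; each row shifts and turns the pose as measured when the row begins, along the tool's axes as they then stand; what a row does not reach is not made up. A row lasts 1/10 s, in which the tool goes at most 50 mm and 8.59 degrees, less where a joint would pass 70% of its speed; a pose out of reach is approached as far as the arm can. A call is refused whole if a number of a shift passes 50 or a number of a turn 8.59, either way. A call with a gripper value outside its range is refused whole. "claw" is the opening in per cent of the stroke, from 0 (shut) to 100 (fully open), set as the call begins (left out, the last holds). The fingers move at their own pace and stop on an object; the grip force is fixed at half the most. Time passes only in rows, so rows that do not move let the fingers close. It gives the time, the measured TCP pose, the force and the opening at its end, in the units of the state.
- state(): the state, without advancing time (a new reading comes with each control period).
- grab_frame(name): name is "scene" or "top" or "wrist"; returns (picture, depth): 384x512x3 uint8, red, green, blue; 384x512 float32, m along the optical axis (not along the pixel's ray), 0 where there is no reading.
- camera_params(name): a dict with "mtx" (3x3 intrinsics, pixels), "extrinsics" (4x4, takes a point from camera to world coordinates); the wrist camera has in their place "T_tool_cam" (4x4, takes a point from camera to tool coordinates, whose origin is the TCP and whose axes are the flange's). Camera axes: x right, y down, z forward; pixel columns grow to the right and rows downward; lengths in m; the calibration is good to about 2 mm. A picture is of the moment at which its call begins: read the wrist's pose just before it. camera_params takes no time and is no camera call.
- job_done(): hands the job in, once; it reports no verdict.
Trained networks look in the newest picture that a camera, given by its name, has taken for a name from the list of things; names that differ only in an ending like _2 or _b are one class to them, and where a whole thing is asked for, a point or a joint stands for the part that bears it (a point fixed in the world has none). Each returns a list of dicts, best first, with "p" (0 to 1); they miss things now and then, are a little off and sometimes report something else, mostly with a low value. They report only what shows in the picture. A call takes as long as a camera call. They do not tell look-alikes from the thing itself.
- boxes_of(camera, label): "box" ([left, top, width, height] in pixels, round what is visible of it).
The state is a dict: "time": time; "joint_pos": joint angles; "joint_vel": joint speeds; "joint_efforts": joint torques, N m; "tool_pos": TCP position; "tool_rot": TCP orientation; "contact_force": force on the tool from outside, world axes, zero at the start; "ft_torque": the same for the moment, N m; "gripper_width": opening from 0.0 (shut) to 1.0 (fully open).
Only numpy, scipy, OpenCV 4.12 (cv2) and the standard library are available. Lean on these libraries where they do the work, as an engineer would, in place of code of your own. Each camera call takes 0.05 s, during which the arm holds its last target. There are 200 camera calls.

## Working session

There is one attempt and no reset: what is moved stays moved. The work goes in short steps, Python scripts to look and compute and a tool call to move; the robot and the scene stay as the last step left them, time stands still between calls to the robot, and variables do not carry over. Pictures are saved under pics/ and viewed, about 12 in all and at most 16, crops included, and the job is handed in when it is done.

Besides the shell and the picture viewer there is one more tool, called after "Request:" as name([rows], argument=value, ...), one row to a line, values as JSON. step_arm: Moves the arm, as the interface text tells. Its arguments: {"type":"object","properties":{"steps":{"type":"array"},"claw":{"type":"number"}},"required":["steps"]}

```bash
mkdir -p pics; ls
cat > h.py <<'E'
import numpy as np, cv2
from plant import *
def snap(n,f=None):
    im,d=grab_frame(n)
    if f: cv2.imwrite('pics/'+f,im[:,:,::-1])
    return im,d
def ext(n):
    c=camera_params(n)
    if n!='wrist': return np.array(c['mtx']),np.array(c['extrinsics'])
    from scipy.spatial.transform import Rotation as R
    s=state();T=np.eye(4);q=s['tool_rot'];T[:3,:3]=R.from_quat([q[1],q[2],q[3],q[0]]).as_matrix();T[:3,3]=s['tool_pos']
    return np.array(c['mtx']),T@np.array(c['T_tool_cam'])
def cloud(d,K,T):
    v,u=np.mgrid[:d.shape[0],:d.shape[1]]
    p=np.stack([(u-K[0,2])/K[0,0]*d,(v-K[1,2])/K[1,1]*d,d],-1)
    w=p@T[:3,:3].T+T[:3,3]; w[d<=0]=np.nan
    return w
E
python3 - <<'E'
from h import *
s=state();print(s)
for n in['top','scene']:
    K,T=ext(n);im,d=snap(n,n+'0.png');print(n,K.round(1).tolist(),T.round(3).tolist())
    np.savez(n+'0.npz',im=im,d=d,w=cloud(d,K,T))
    if n=='top':
        w=cloud(d,K,T)
        for l in['presenter','carton','bin','sample1','sample2','sample3','brass_stop1','black_stop1','white_stop','jar','stapler','tape','tin']:
            for b in boxes_of('top',l)[:5]:
                x,y,ww,hh=b['box'];c=w[int(y+hh/2),int(x+ww/2)]
                print(l,round(b['p'],2),[int(k) for k in b['box']],c.round(3))
print(camera_params('wrist'))
E
```

```text
pics
{'time': 0.0, 'joint_pos': array([-1.26500064e+00,  5.33788949e-02,  1.61428293e+00,  3.06223284e-05,
        1.47601826e+00, -1.19011891e-01]), 'joint_vel': array([-0.00141798, -0.00030384,  0.00121336, -0.00088891,  0.00135075,
        0.0002432 ]), 'joint_efforts': array([-7.40398336e-04, -3.93680727e+01, -3.70175135e+01, -1.03973409e-04,
        7.09867571e-03,  2.81515935e-05]), 'tool_pos': array([ 0.2574036 , -0.56885028,  0.23005598]), 'tool_rot': array([-1.04058756e-03,  9.77526772e-01,  2.10808729e-01, -8.21583457e-05]), 'contact_force': array([-0.15640106, -0.17236952, -0.38753929]), 'ft_torque': array([ 0.0109248 , -0.08475688, -0.01825794]), 'gripper_width': 0.9977435639020206}
top [[431.0, 0.0, 255.2], [0.0, 431.0, 193.5], [0.0, 0.0, 1.0]] [[0.026, -0.989, 0.145, 0.394], [-1.0, -0.028, -0.011, -0.045], [0.015, -0.145, -0.989, 1.244], [0.0, 0.0, 0.0, 1.0]]
presenter 0.78 [190, 174, 94, 60] [ 0.537 -0.008  0.039]
presenter 0.25 [105, 120, 41, 36] [0.691 0.282 0.151]
carton 0.68 [77, 197, 98, 74] [0.446 0.304 0.003]
sample1 0.87 [197, 182, 25, 44] [0.538 0.068 0.04 ]
s
[... 1149 characters left out ...]
cene [[394.9, 0.0, 249.4], [0.0, 394.9, 192.7], [0.0, 0.0, 1.0]] [[0.573, 0.711, -0.408, 1.092], [0.82, -0.501, 0.277, -0.392], [-0.008, -0.493, -0.87, 1.137], [0.0, 0.0, 0.0, 1.0]]
{'mtx': array([[339.10884832,   0.        , 255.15362704],
       [  0.        , 339.10884832, 182.79294406],
       [  0.        ,   0.        ,   1.        ]]), 'T_tool_cam': array([[-2.07214260e-04, -9.51639151e-01, -3.07217975e-01,
         7.79945440e-02],
       [ 9.99999493e-01,  1.05551817e-04, -1.00144335e-03,
         6.92864064e-04],
       [ 9.85440110e-04, -3.07218026e-01,  9.51638646e-01,
        -1.41957141e-01],
       [ 0.00000000e+00,  0.00000000e+00,  0.00000000e+00,
         1.00000000e+00]])}
```

Run:
```python
from h import *
z=np.load('top0.npz');im=z['im']
c=cv2.resize(im[85:285,60:430],None,fx=2.16,fy=2.16,interpolation=cv2.INTER_CUBIC)
cv2.imwrite('pics/a.png',c[:,:,::-1])
```

```text
(no output)
```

View pics/a.png

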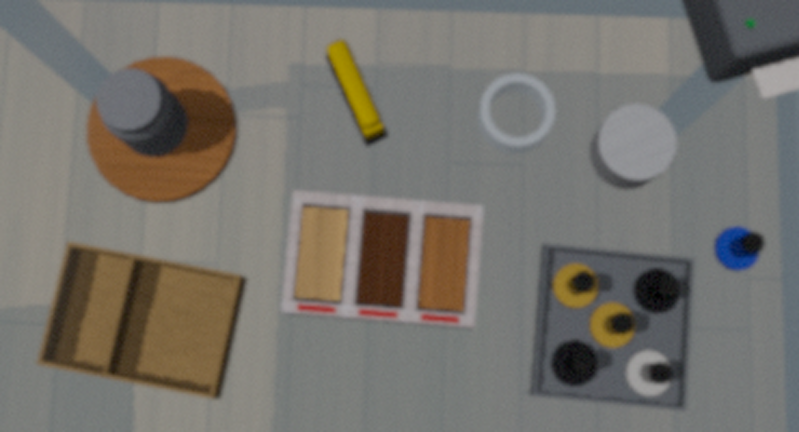

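View pics/scene0.png

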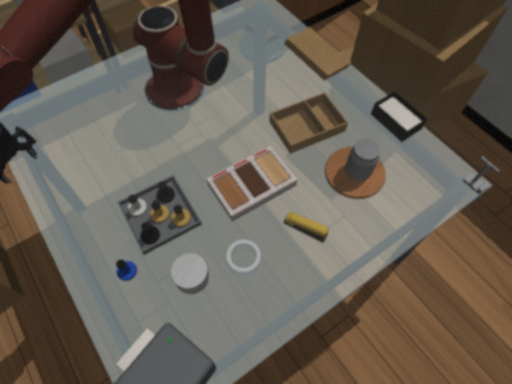

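The top view shows all three samples: slot 1 pale, slot 2 dark, slot 3 mid-brown. The brass candidates (crop px) are (575,285) and (612,325), both brass and in the bin. The blue look-alike at (738,247) is outside the bin, so I'll leave it. The black stops (655,290) and (575,362) and the white one (650,372) stay.

Run:
```python
from h import *
for n in['top','scene']:
    z=np.load(n+'0.npz');w=z['w'];im=z['im']
    def rect(name,xr,yr,zr):
        m=(w[...,0]>xr[0])&(w[...,0]<xr[1])&(w[...,1]>yr[0])&(w[...,1]<yr[1])&(w[...,2]>zr[0])&(w[...,2]<zr[1])
        p=w[m][:,:2];r=cv2.minAreaRect((p*1000).astype(np.float32));print(n,name,m.sum(),np.round(r[0],1),np.round(r[1],1),round(r[2],2),'zmed',np.median(w[m][:,2]).round(4))
    rect('pres',(.42,.65),(-.17,.16),(.033,.047))
    rect('carton',(.3,.62),(.14,.46),(.044,.056))
    rect('bin',(.33,.62),(-.46,-.18),(.02,.03))
    m=(w[...,0]>.36)&(w[...,0]<.6)&(w[...,1]>-.55)&(w[...,1]<-.2)&(w[...,2]>.062)&(w[...,2]<.078)
    k,l,st,c=cv2.connectedComponentsWithStats(m.astype(np.uint8))
    for i in range(1,k):
        if st[i,4]>15:
            p=w[l==i];print('cap',st[i,4],c[i].round(),p.mean(0).round(4), ((np.min(p,0)+np.max(p,0))/2).round(4))
```

```text
top pres 4695 [539.7  -8.5] [250.2 160.8] 87.01 zmed 0.0403
top carton 726 [451.6 298.8] [229.6 160.2] 80.59 zmed 0.05
top bin 710 [ 460.2 -313.5] [201.1 200.1] 85.95 zmed 0.024
cap 81 [409. 197.] [ 0.5695 -0.4824  0.07  ] [ 0.5701 -0.483   0.0689]
cap 77 [330. 215.] [ 0.513  -0.2637  0.074 ] [ 0.5136 -0.2642  0.0704]
cap 81 [369. 217.] [ 0.5087 -0.3712  0.074 ] [ 0.5086 -0.3721  0.0705]
cap 72 [348. 234.] [ 0.4621 -0.3127  0.0737] [ 0.462  -0.3131  0.0705]
cap 74 [329. 252.] [ 0.411  -0.2622  0.0748] [ 0.4109 -0.2624  0.0736]
cap 80 [366. 257.] [ 0.4003 -0.3602  0.0746] [ 0.4    -0.3601  0.0709]
scene pres 3252 [538.1  -6.5] [251.6 164. ] 86.68 zmed 0.0402
scene carton 493 [450.6 300.1] [232.3 165.8] 80.81 zmed 0.0491
scene bin 596 [ 458.8 -311.8] [200.2 204.2] 85.95 zmed 0.0244
cap 61 [162. 185.] [ 0.4128 -0.2619  0.0732] [ 0.4106 -0.262   0.0709]
cap 65 [133. 199.] [ 0.403  -0.3595  0.0731] [ 0.4002 -0.3598  0.0701]
cap 59 [156. 205.] [ 0.4645 -0.3124  0.0732] [ 0.4622 -0.312   0.0701]
cap 64 [178. 209.] [ 0.5144 -0.2639  0.0737] [ 0.5119 -0.2636  0.0703]
cap 64 [145. 227.] [ 0.5104 -0.3712  0.0734] [ 0.5079 -0.3708  0.0707]
cap 80 [121. 263.] [ 0.5705 -0.4816  0.0706] [ 0.5696 -0.4816  0.0694]
```

```bash
cat >> h.py <<'E'
def plan(s,x,y,z,yaw=None,vmax=45):
    from scipy.spatial.transform import Rotation as R
    q=s['tool_rot'];M=R.from_quat([q[1],q[2],q[3],q[0]]).as_matrix();p=np.array(s['tool_pos'])*1000
    a0=np.degrees(np.arctan2(M[1,0],M[0,0]));da=0 if yaw is None else (yaw-a0+180)%360-180
    D=np.array([x,y,z])*1000-p
    n=max(1,int(np.ceil(np.linalg.norm(D)/vmax)),int(np.ceil(abs(da)/8.5)))
    print('at',p.round(1),'yaw',a0.round(1),'tilt',M[2].round(3),'delta world',D.round(1),'rows',n)
    rows=[]
    for i in range(n):
        a=np.radians(da/n*i); rz=R.from_rotvec([0,0,a]).as_matrix()
        rows.append([round(float(v),1) for v in (rz@M).T@(D/n)]+[round(-da/n,2)])
    for i in range(0,n,8): print(rows[i:i+8])
E
cat > go.py <<'E'
import sys
from h import *
a=[float(v) for v in sys.argv[1:]]
plan(state(),*a[:3],a[3] if len(a)>3 else None)
E
python3 go.py .44 -.264 .23 80.7
```

```text
at [ 257.6 -569.4  231.3] yaw 24.3 tilt [ 0.  0. -1.] delta world [182.4 305.4  -1.3] rows 8
[[36.5, -25.4, 0.2, np.float64(-7.05)], [39.3, -20.7, 0.2, np.float64(-7.05)], [41.6, -15.7, 0.2, np.float64(-7.05)], [43.2, -10.5, 0.2, np.float64(-7.05)], [44.2, -5.1, 0.2, np.float64(-7.05)], [44.5, 0.3, 0.2, np.float64(-7.05)], [44.1, 5.8, 0.2, np.float64(-7.05)], [43.1, 11.1, 0.2, np.float64(-7.05)]]
```

Request:
step_arm([
  [36,-25,0,-7],
  [39,-21,0,-7],
  [42,-16,0,-7],
  [43,-10,0,-7],
  [44,-5,0,-7],
  [44,0,0,-7],
  [44,6,0,-7],
  [43,11,0,-7],
], claw=52)

```text
time: 1.55
tool_pos: [0.439, -0.2574, 0.2316]
tool_rot: [0.002, 0.755, 0.656, -0.0]
contact_force: [0.5, -0.4, 0.2]
gripper_width: 0.52
```

```bash
cat > caps.py <<'E'
from h import *
import sys
f=sys.argv[1] if len(sys.argv)>1 else None
K,T=ext('wrist');im,d=snap('wrist',f);w=cloud(d,K,T)
m=(w[...,2]>.062)&(w[...,2]<.078)
k,l,st,c=cv2.connectedComponentsWithStats(m.astype(np.uint8))
for i in range(1,k):
    if 80<st[i,4]<8000:
        p=w[l==i]
        a=((l==i).astype(np.uint8));r=cv2.dilate(a,np.ones((25,25)))-cv2.dilate(a,np.ones((5,5)))
        rr=im[(r>0)&(w[...,2]>.01)&(w[...,2]<.06)]
        print(st[i,4],c[i].round(),p.mean(0).round(4),((p.min(0)+p.max(0))/2).round(4),'rgb',np.median(rr,0) if len(rr) else None)
E
python3 caps.py w1.png; python3 go.py .513 -.264 .12 80.7
```

```text
749 [334. 157.] [ 0.5107 -0.2622  0.0739] [ 0.5116 -0.2633  0.0694] rgb [215. 169.  59.]
2679 [495. 204.] [ 0.6629 -0.3326  0.0684] [ 0.6638 -0.3343  0.0666] rgb [106.5 107.  105. ]
706 [224. 171.] [ 0.4101 -0.2607  0.0741] [ 0.4098 -0.2616  0.0708] rgb [20. 19. 21.]
668 [285. 213.] [ 0.4607 -0.3102  0.0735] [ 0.4608 -0.3119  0.0691] rgb [199. 156.  57.]
160 [345. 255.] [ 0.5152 -0.3655  0.0725] [ 0.5142 -0.3684  0.0691] rgb [20. 20. 21.]
619 [231. 263.] [ 0.4003 -0.3573  0.0732] [ 0.3998 -0.3594  0.0692] rgb [145. 142. 135.]
at [ 441.7 -252.   231.6] yaw 82.5 tilt [ 0.002  0.005 -1.   ] delta world [  71.3  -12.  -111.6] rows 3
[[-0.9, 23.9, 37.3, np.float64(0.6)], [-0.7, 23.9, 37.3, np.float64(0.6)], [-0.4, 23.9, 37.3, np.float64(0.6)]]
```

View pics/w1.png

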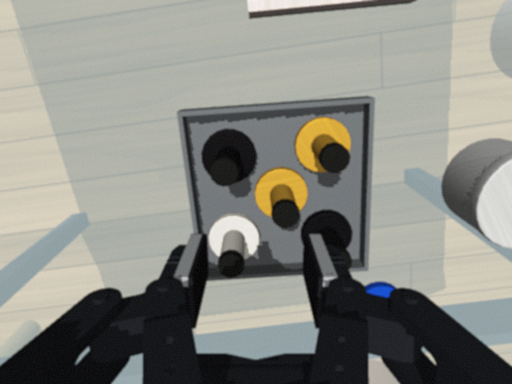

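The wrist view confirms the brass stops at px (334,157) and (285,213). The black, white and blue ones are clearly different.

Request:
step_arm([
  [-1,24,37,0.6],
  [-1,24,37,0.6],
  [0,23,37,0.6],
  [0,0,0,0],
])

```text
time: 2.0
tool_pos: [0.5181, -0.2621, 0.1215]
tool_rot: [0.005, 0.761, 0.649, 0.003]
contact_force: [-1.2, 1.0, -1.8]
gripper_width: 0.519
```

```bash
python3 go.py .512 -.2637 .036 80.7
```

```text
at [ 518.1 -262.1  121.5] yaw 81.0 tilt [-0.002  0.012 -1.   ] delta world [ -6.1  -1.6 -85.5] rows 2
[[-1.2, -3.4, 42.7, np.float64(0.14)], [-1.2, -3.4, 42.7, np.float64(0.14)]]
```

Request:
step_arm([
  [-2,-6,0,0],
  [0,0,0,0],
  [0,0,25,0],
  [0,0,30,0],
  [0,0,20,0],
  [0,0,10,0],
  [0,0,0,0],
])

```text
time: 2.7
tool_pos: [0.5159, -0.2703, 0.048]
tool_rot: [0.016, 0.762, 0.648, 0.005]
contact_force: [0.4, 0.8, 0.3]
gripper_width: 0.518
```

```bash
python3 go.py .512 -.2637 .036 80.7
```

```text
at [ 515.9 -270.3   48. ] yaw 80.7 tilt [-0.012  0.031 -0.999] delta world [ -3.9   6.6 -12. ] rows 1
[[6.0, -5.3, 11.8, np.float64(0.02)]]
```

Request:
step_arm([
  [6,-5,12,0],
  [0,0,0,0],
])

```text
time: 2.9
tool_pos: [0.5132, -0.2647, 0.0383]
tool_rot: [0.018, 0.762, 0.647, 0.006]
contact_force: [-0.9, 0.7, -0.5]
gripper_width: 0.521
```

```bash
python3 go.py .512 -.2637 .036 80.7
```

```text
at [ 513.2 -264.7   38.3] yaw 80.7 tilt [-0.014  0.036 -0.999] delta world [-1.2  1.  -2.3] rows 1
[[0.8, -1.4, 2.3, np.float64(-0.03)]]
```

Request:
step_arm([
  [0,0,0,0],
  [0,0,0,0],
  [0,0,0,0],
  [0,0,0,0],
  [0,0,0,0],
  [0,0,0,0],
], claw=0)

```text
time: 3.5
tool_pos: [0.514, -0.265, 0.0403]
tool_rot: [0.02, 0.762, 0.647, 0.006]
contact_force: [-0.6, 0.0, -0.4]
gripper_width: 0.289
```

Request:
step_arm([
  [0,0,-15,0],
  [0,0,-30,0],
  [0,0,-40,0],
  [0,0,-40,0],
  [0,0,-20,0],
  [0,0,0,0],
])

```text
time: 4.1
tool_pos: [0.5075, -0.2608, 0.1928]
tool_rot: [0.018, 0.762, 0.647, 0.006]
contact_force: [0.6, -0.5, -2.2]
gripper_width: 0.288
```

```bash
python3 go.py .4977 .3618 .16 80.7
```

```text
at [ 507.5 -260.8  192.8] yaw 80.7 tilt [-0.014  0.036 -0.999] delta world [ -9.8 622.6 -32.8] rows 14
[[43.8, -7.9, 1.4, np.float64(-0.0)], [43.8, -7.9, 1.4, np.float64(-0.0)], [43.8, -7.9, 1.4, np.float64(-0.0)], [43.8, -7.9, 1.4, np.float64(-0.0)], [43.8, -7.9, 1.4, np.float64(-0.0)], [43.8, -7.9, 1.4, np.float64(-0.0)], [43.8, -7.9, 1.4, np.float64(-0.0)], [43.8, -7.9, 1.4, np.float64(-0.0)]]
[[43.8, -7.9, 1.4, np.float64(-0.0)], [43.8, -7.9, 1.4, np.float64(-0.0)], [43.8, -7.9, 1.4, np.float64(-0.0)], [43.8, -7.9, 1.4, np.float64(-0.0)], [43.8, -7.9, 1.4, np.float64(-0.0)], [43.8, -7.9, 1.4, np.float64(-0.0)]]
```

Request:
step_arm([
  [15,-3,0,0],
  [30,-5,1,0],
  [40,-7,1,0],
  [40,-7,1,0],
  [40,-7,1,0],
  [40,-7,1,0],
  [40,-7,1,0],
  [40,-7,1,0],
])

```text
time: 4.9
tool_pos: [0.4972, 0.0403, 0.1686]
tool_rot: [0.011, 0.765, 0.644, 0.002]
contact_force: [0.9, 0.1, -1.8]
gripper_width: 0.29
```

Request:
step_arm([
  [40,-7,1,0],
  [40,-7,1,0],
  [40,-7,1,0],
  [40,-7,1,0],
  [40,-7,1,0],
  [30,-5,1,0],
  [20,-3,0,0],
  [0,0,0,0],
])

```text
time: 5.7
tool_pos: [0.4794, 0.3114, 0.1412]
tool_rot: [0.004, 0.761, 0.648, -0.009]
contact_force: [0.6, -0.3, -2.2]
gripper_width: 0.288
```

```bash
python3 go.py .4977 .3618 .12 80.7
```

```text
at [479.4 311.4 141.2] yaw 80.8 tilt [-0.02  -0.006 -1.   ] delta world [ 18.3  50.4 -21.2] rows 2
[[26.5, 5.1, 10.1, np.float64(0.05)], [26.5, 5.0, 10.1, np.float64(0.05)]]
```

Request:
step_arm([
  [26,5,10,0],
  [26,5,10,0],
  [0,0,0,0],
])

```text
time: 6.0
tool_pos: [0.4935, 0.3606, 0.1145]
tool_rot: [0.004, 0.761, 0.648, -0.014]
contact_force: [-0.6, -0.3, -2.5]
gripper_width: 0.289
```

```bash
python3 go.py .4977 .3618 .12 80.7;python3 - <<'E'
from h import *
K,T=ext('top');im,d=snap('top');w=cloud(d,K,T)
m=(w[...,0]>.3)&(w[...,0]<.62)&(w[...,1]>.14)&(w[...,1]<.46)&(w[...,2]>.044)&(w[...,2]<.056)
print(cv2.minAreaRect((w[m][:,:2]*1000).astype(np.float32)))
c=cv2.resize(im[150:300,50:250],None,fx=3,fy=3);cv2.imwrite('pics/b.png',c[:,:,::-1])
E
```

```text
at [493.5 360.6 114.5] yaw 80.9 tilt [-0.026 -0.012 -1.   ] delta world [4.2 1.2 5.5] rows 1
[[1.8, 3.9, -5.6, np.float64(0.16)]]
((450.2074279785156, 289.9791259765625), (212.19638061523438, 160.125244140625), 80.61615753173828)
```

View pics/b.png

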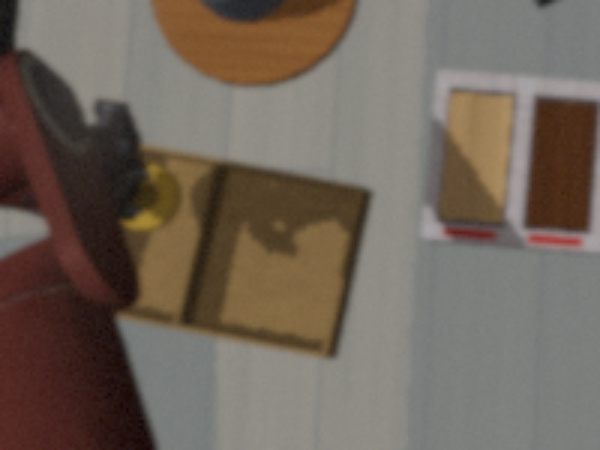

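The stop is held over the narrow compartment (px 150,200). Lowering it now.

Request:
step_arm([
  [2,4,0,0],
  [0,0,15,0],
  [0,0,20,0],
  [0,0,15,0],
  [0,0,0,0],
])

```text
time: 6.55
tool_pos: [0.4956, 0.3553, 0.0608]
tool_rot: [0.004, 0.762, 0.647, -0.016]
contact_force: [0.4, 0.4, -3.3]
gripper_width: 0.283
```

```bash
python3 go.py .4977 .3618 .0415 80.7
```

```text
at [495.6 355.3  60.8] yaw 80.7 tilt [-0.029 -0.014 -0.999] delta world [  2.1   6.5 -19.3] rows 1
[[7.3, 1.3, 19.0, np.float64(-0.05)]]
```

Request:
step_arm([
  [8,2,10,0],
  [0,0,6,0],
  [0,0,3,0],
  [0,0,0,0],
])

```text
time: 6.95
tool_pos: [0.4997, 0.3628, 0.0409]
tool_rot: [0.004, 0.763, 0.647, -0.015]
contact_force: [-0.2, 0.5, -1.9]
gripper_width: 0.288
```

```bash
python3 go.py .4977 .3618 .0415 80.7
```

```text
at [499.7 362.8  40.9] yaw 80.6 tilt [-0.028 -0.012 -1.   ] delta world [-2.  -1.   0.6] rows 1
[[-1.4, -1.8, -0.5, np.float64(-0.1)]]
```

Request:
step_arm([
  [-1,-2,1,0],
  [0,0,0,0],
])

```text
time: 7.15
tool_pos: [0.4982, 0.3626, 0.041]
tool_rot: [0.005, 0.763, 0.647, -0.014]
contact_force: [0.1, -0.1, -2.6]
gripper_width: 0.29
```

Request:
step_arm([
  [0,0,0,0],
  [0,0,0,0],
  [0,0,0,0],
  [0,0,0,0],
  [0,0,0,0],
], claw=52)

```text
time: 7.65
tool_pos: [0.4998, 0.3637, 0.044]
tool_rot: [0.005, 0.763, 0.647, -0.011]
contact_force: [0.0, -0.1, -0.3]
gripper_width: 0.521
```

Request:
step_arm([
  [0,0,-15,0],
  [0,0,-30,0],
  [0,0,-40,0],
  [0,0,-40,0],
  [0,0,-10,0],
  [0,0,0,0],
])

```text
time: 8.25
tool_pos: [0.5009, 0.3666, 0.1874]
tool_rot: [0.005, 0.763, 0.647, -0.011]
contact_force: [0.3, 0.4, -0.1]
gripper_width: 0.516
```

```bash
python3 caps.py
python3 - <<'E'
from h import *
plan(state(),.47,-.25,.19,80.7)
K,T=ext('top');im,d=snap('top');w=cloud(d,K,T)
m=(w[...,0]>.36)&(w[...,0]<.6)&(w[...,1]>-.55)&(w[...,1]<-.2)&(w[...,2]>.062)&(w[...,2]<.078)
k,l,st,c=cv2.connectedComponentsWithStats(m.astype(np.uint8))
for i in range(1,k): print(st[i,4],w[l==i].mean(0).round(4))
E
```

```text
1191 [479. 192.] [0.6749 0.3211 0.0701] [0.6838 0.3095 0.07  ] rgb [84. 61. 56.]
956 [254. 177.] [0.4983 0.365  0.074 ] [0.4981 0.3638 0.0697] rgb [184.  140.5  50.5]
at [500.9 366.6 186.9] yaw 80.6 tilt [-0.024 -0.007 -1.   ] delta world [ -30.9 -616.6    3.1] rows 14
[[-43.8, 5.0, 0.8, np.float64(-0.01)], [-43.8, 5.0, 0.8, np.float64(-0.01)], [-43.8, 5.0, 0.8, np.float64(-0.01)], [-43.8, 5.0, 0.8, np.float64(-0.01)], [-43.8, 5.0, 0.8, np.float64(-0.01)], [-43.8, 5.0, 0.8, np.float64(-0.01)], [-43.8, 5.0, 0.8, np.float64(-0.01)], [-43.8, 5.0, 0.8, np.float64(-0.01)]]
[[-43.8, 5.0, 0.8, np.float64(-0.01)], [-43.8, 5.0, 0.8, np.float64(-0.01)], [-43.8, 5.0, 0.8, np.float64(-0.01)], [-43.8, 5.0, 0.8, np.float64(-0.01)], [-43.8, 5.0, 0.8, np.float64(-0.01)], [-43.8, 4.9, 0.8, np.float64(-0.01)]]
83 [ 0.5694 -0.4822  0.0699]
79 [ 0.5084 -0.3712  0.0741]
73 [ 0.462  -0.3124  0.0743]
74 [ 0.4101 -0.2621  0.0746]
77 [ 0.4005 -0.3601  0.0745]
```

Request:
step_arm([
  [-15,2,0,0],
  [-30,3,0,0],
  [-44,5,0,0],
  [-44,5,0,0],
  [-44,5,0,0],
  [-44,5,0,0],
  [-44,5,0,0],
  [-44,5,0,0],
])

```text
time: 9.15
tool_pos: [0.4728, 0.0414, 0.1754]
tool_rot: [-0.001, 0.76, 0.65, -0.028]
contact_force: [0.2, -0.4, -0.2]
gripper_width: 0.517
```

Request:
step_arm([
  [-44,5,0,0],
  [-44,5,0,0],
  [-44,5,0,0],
  [-44,5,0,0],
  [-44,5,0,0],
  [-40,4,0,0],
  [-25,2,0,0],
  [0,0,0,0],
])

```text
time: 9.95
tool_pos: [0.4405, -0.2613, 0.1673]
tool_rot: [-0.014, 0.763, 0.646, -0.035]
contact_force: [-1.0, 0.1, 0.2]
gripper_width: 0.519
```

```bash
python3 caps.py; python3 go.py .4612 -.312 .12 80.7
```

```text
1102 [224. 185.] [ 0.4106 -0.2604  0.0738] [ 0.4094 -0.2616  0.0694] rgb [18. 17. 18.]
790 [297. 234.] [ 0.4588 -0.3081  0.073 ] [ 0.4607 -0.3121  0.0692] rgb [216.5 173.5  65. ]
335 [371. 285.] [ 0.5117 -0.3618  0.0712] [ 0.5111 -0.3646  0.0691] rgb [13. 12. 13.]
901 [235. 294.] [ 0.4007 -0.3569  0.0728] [ 0.3999 -0.3593  0.0693] rgb [107.5 106.5 101. ]
at [ 440.4 -259.8  166.8] yaw 80.6 tilt [-0.034 -0.068 -0.997] delta world [ 20.8 -52.2 -46.8] rows 2
[[-23.2, 16.1, 23.1, np.float64(-0.03)], [-23.2, 16.1, 23.2, np.float64(-0.03)]]
```

Request:
step_arm([
  [-15,10,15,0],
  [-15,10,15,0],
  [-12,9,12,0],
  [0,0,0,0],
])

```text
time: 10.4
tool_pos: [0.4559, -0.303, 0.118]
tool_rot: [-0.02, 0.761, 0.647, -0.035]
contact_force: [0.1, 0.3, -0.9]
gripper_width: 0.52
```

```bash
python3 go.py .4612 -.312 .04 80.7
```

```text
at [ 455.9 -303.   118. ] yaw 80.8 tilt [-0.028 -0.076 -0.997] delta world [  5.3  -9.  -78. ] rows 2
[[-2.9, 6.3, 38.7, np.float64(0.04)], [-2.9, 6.3, 38.7, np.float64(0.04)]]
```

Request:
step_arm([
  [-6,8,0,0],
  [0,2,15,0],
  [0,2,15,0],
  [0,0,10,0],
  [0,0,0,0],
])

```text
time: 10.9
tool_pos: [0.4631, -0.3078, 0.073]
tool_rot: [-0.022, 0.76, 0.648, -0.035]
contact_force: [-0.6, -0.2, -1.1]
gripper_width: 0.519
```

```bash
python3 go.py .4612 -.312 .04 80.7
```

```text
at [ 463.1 -307.8   73. ] yaw 81.0 tilt [-0.026 -0.079 -0.997] delta world [ -1.9  -4.2 -33. ] rows 1
[[-3.6, 1.4, 33.1, np.float64(0.29)]]
```

Request:
step_arm([
  [-4,1,12,0],
  [0,0,12,0],
  [0,0,7,0],
  [0,0,0,0],
])

```text
time: 11.3
tool_pos: [0.4605, -0.3124, 0.0394]
tool_rot: [-0.022, 0.76, 0.648, -0.035]
contact_force: [-0.3, 0.6, -0.4]
gripper_width: 0.524
```

Request:
step_arm([
  [0,0,0,0],
  [0,0,0,0],
  [0,0,0,0],
  [0,0,0,0],
  [0,0,0,0],
  [0,0,0,0],
], claw=0)

```text
time: 11.9
tool_pos: [0.4615, -0.313, 0.0403]
tool_rot: [-0.02, 0.76, 0.648, -0.035]
contact_force: [0.5, -0.2, -1.6]
gripper_width: 0.292
```

```bash
python3 go.py .4612 -.312 .18 80.7
```

```text
at [ 461.5 -313.    40.3] yaw 81.0 tilt [-0.027 -0.076 -0.997] delta world [ -0.3   1.  139.7] rows 4
[[-0.7, -2.8, -34.8, np.float64(0.07)], [-0.7, -2.8, -34.8, np.float64(0.07)], [-0.7, -2.8, -34.8, np.float64(0.07)], [-0.7, -2.8, -34.8, np.float64(0.07)]]
```

Request:
step_arm([
  [0,-1,-15,0],
  [0,-2,-30,0],
  [0,-3,-35,0],
  [0,-3,-35,0],
  [0,-1,-20,0],
  [0,0,-5,0],
  [15,-3,0,0],
  [25,-5,0,0],
])

```text
time: 12.7
tool_pos: [0.4583, -0.2667, 0.1865]
tool_rot: [-0.024, 0.761, 0.647, -0.036]
contact_force: [0.6, 0.0, -3.6]
gripper_width: 0.289
```

Request:
step_arm([
  [32,-7,-1,0],
  [32,-7,-1,0],
  [32,-7,-1,0],
  [32,-7,-1,0],
  [32,-7,-1,0],
  [32,-7,-1,0],
  [32,-7,-1,0],
  [32,-7,-1,0],
])

```text
time: 13.5
tool_pos: [0.4335, 0.0124, 0.1809]
tool_rot: [-0.036, 0.761, 0.646, -0.04]
contact_force: [1.7, 0.1, -3.1]
gripper_width: 0.292
```

Request:
step_arm([
  [32,-7,-1,0],
  [32,-7,-1,0],
  [32,-7,-1,0],
  [32,-7,-1,0],
  [32,-7,-1,0],
  [32,-7,-1,0],
  [20,-4,0,0],
  [0,0,0,0],
])

```text
time: 14.3
tool_pos: [0.4068, 0.2434, 0.1751]
tool_rot: [-0.043, 0.758, 0.649, -0.05]
contact_force: [0.3, -0.3, -3.8]
gripper_width: 0.287
```

```bash
python3 go.py .427 .3734 .14 80.7
```

```text
at [406.8 243.4 175.1] yaw 81.2 tilt [-0.021 -0.13  -0.991] delta world [ 20.2 130.  -35.1] rows 4
[[33.1, 1.1, 8.0, np.float64(0.12)], [33.1, 1.0, 8.0, np.float64(0.12)], [33.1, 0.9, 8.0, np.float64(0.12)], [33.1, 0.8, 8.0, np.float64(0.12)]]
```

Request:
step_arm([
  [20,1,5,0],
  [20,1,5,0],
  [20,1,5,0],
  [20,1,5,0],
  [20,1,5,0],
  [20,1,5,0],
  [12,0,2,0],
  [0,0,0,0],
])

```text
time: 15.1
tool_pos: [0.4196, 0.3711, 0.1267]
tool_rot: [-0.043, 0.758, 0.648, -0.062]
contact_force: [-0.5, -0.0, -3.4]
gripper_width: 0.293
```

```bash
python3 go.py .427 .3734 .1 80.7
```

```text
at [419.6 371.1 126.7] yaw 81.2 tilt [-0.038 -0.145 -0.989] delta world [  7.4   2.3 -26.7] rows 1
[[4.4, 10.8, 25.3, np.float64(0.52)]]
```

Request:
step_arm([
  [4,10,10,0.5],
  [0,2,15,0],
  [0,2,15,0],
  [0,2,12,0],
  [0,0,0,0],
])

```text
time: 15.6
tool_pos: [0.4259, 0.3676, 0.0684]
tool_rot: [-0.042, 0.761, 0.644, -0.065]
contact_force: [-0.5, -0.3, -3.7]
gripper_width: 0.291
```

```bash
python3 go.py .427 .3734 .0435 80.7
```

```text
at [425.9 367.6  68.4] yaw 80.7 tilt [-0.044 -0.147 -0.988] delta world [  1.1   5.8 -24.9] rows 1
[[6.9, 3.8, 24.3, np.float64(-0.01)]]
```

Request:
step_arm([
  [7,2,10,0],
  [0,1,10,0],
  [0,1,4,0],
  [0,0,0,0],
])

```text
time: 16.0
tool_pos: [0.4277, 0.3741, 0.0427]
tool_rot: [-0.042, 0.761, 0.644, -0.064]
contact_force: [-0.6, -0.0, -0.0]
gripper_width: 0.289
```

```bash
python3 go.py .427 .3734 .041 80.7
```

```text
at [427.7 374.1  42.7] yaw 80.7 tilt [-0.043 -0.147 -0.988] delta world [-0.7 -0.7 -1.7] rows 1
[[-0.7, -0.3, 1.8, np.float64(-0.01)]]
```

Request:
step_arm([
  [0,0,0,0],
  [0,0,0,0],
  [0,0,0,0],
  [0,0,0,0],
  [0,0,0,0],
], claw=55)

```text
time: 16.5
tool_pos: [0.4302, 0.3759, 0.0463]
tool_rot: [-0.042, 0.761, 0.644, -0.061]
contact_force: [-0.4, -1.1, -0.2]
gripper_width: 0.551
```

Request:
step_arm([
  [-1,-2,-15,0],
  [-1,-4,-30,0],
  [-1,-4,-30,0],
  [-1,-4,-30,0],
  [-1,-4,-30,0],
  [0,0,0,0],
])

```text
time: 17.1
tool_pos: [0.4319, 0.3757, 0.1931]
tool_rot: [-0.042, 0.761, 0.645, -0.06]
contact_force: [-0.2, -0.4, 0.1]
gripper_width: 0.549
```

```bash
python3 caps.py; python3 go.py .5 .05 .18 -3.1
```

```text
933 [267. 171.] [0.4244 0.376  0.0738] [0.4234 0.3748 0.0694] rgb [127.  96.  45.]
1057 [363. 174.] [0.4974 0.3651 0.0738] [0.4978 0.3637 0.0693] rgb [124.  94.  46.]
at [431.  375.2 190.8] yaw 80.7 tilt [-0.039 -0.143 -0.989] delta world [  69.  -325.2  -10.8] rows 10
[[-30.9, 12.3, 0.6, np.float64(8.38)], [-28.8, 16.6, -0.2, np.float64(8.38)], [-26.1, 20.6, -0.8, np.float64(8.38)], [-22.8, 24.1, -1.5, np.float64(8.38)], [-19.1, 27.2, -2.1, np.float64(8.38)], [-14.9, 29.6, -2.6, np.float64(8.38)], [-10.5, 31.4, -3.0, np.float64(8.38)], [-5.8, 32.6, -3.4, np.float64(8.38)]]
[[-0.9, 33.0, -3.6, np.float64(8.38)], [3.9, 32.8, -3.8, np.float64(8.38)]]
```

Request:
step_arm([
  [0,0,0,8.4],
  [0,0,0,8.4],
  [0,0,0,8.4],
  [0,0,0,8.4],
  [0,0,0,8.4],
  [0,0,0,8.4],
  [0,0,0,8.4],
  [0,0,0,0],
], claw=0)

```text
time: 17.95
tool_pos: [0.4265, 0.372, 0.1835]
tool_rot: [-0.003, 0.981, 0.175, -0.08]
contact_force: [0.3, -0.3, -0.5]
gripper_width: -0.003
```

```bash
cat >> h.py <<'E'
def tz():
    from scipy.spatial.transform import Rotation as R
    s=state();q=s['tool_rot'];M=R.from_quat([q[1],q[2],q[3],q[0]]).as_matrix();j=s['joint_pos']
    r=np.array([np.cos(j[0]),np.sin(j[0])]);t=np.array([-r[1],r[0]])
    print('toolz world',M[:,2].round(3),'radial',(M[:2,2]@r).round(3),'tang',(M[:2,2]@t).round(3),'j',j.round(3))
E
sed -i '$a tz()' go.py; python3 go.py .5 .05 .18 -3.1
```

```text
at [426.5 372.  183.5] yaw 20.3 tilt [-0.156 -0.033 -0.987] delta world [  73.5 -322.    -3.5] rows 8
[[-5.2, 41.0, -0.1, np.float64(2.93)], [-3.2, 41.2, -0.4, np.float64(2.93)], [-1.1, 41.3, -0.8, np.float64(2.93)], [1.0, 41.3, -1.1, np.float64(2.93)], [3.1, 41.1, -1.4, np.float64(2.93)], [5.2, 40.9, -1.8, np.float64(2.93)], [7.2, 40.6, -2.1, np.float64(2.93)], [9.3, 40.2, -2.4, np.float64(2.93)]]
toolz world [-0.158 -0.022 -0.987] radial -0.146 tang 0.064 j [0.554 0.039 1.714 0.064 1.536 1.765]
```

Request:
step_arm([
  [0,0,-25,0],
  [0,0,-25,0],
  [0,0,-25,0],
  [0,0,0,0],
])

```text
time: 18.35
tool_pos: [0.4362, 0.3722, 0.2545]
tool_rot: [-0.001, 0.98, 0.181, -0.085]
contact_force: [-0.3, 0.2, 1.1]
gripper_width: 0.002
```

Request:
step_arm([
  [0,0,25,0],
  [0,0,25,0],
  [0,0,25,0],
  [0,0,0,0],
])

```text
time: 18.75
tool_pos: [0.422, 0.3691, 0.1749]
tool_rot: [-0.001, 0.979, 0.186, -0.086]
contact_force: [-0.1, -0.1, 0.3]
gripper_width: -0.001
```

Request:
step_arm([
  [-25,0,0,0],
  [-25,0,0,0],
  [-25,0,0,0],
  [0,0,0,0],
])

```text
time: 19.15
tool_pos: [0.3502, 0.3399, 0.1856]
tool_rot: [-0.0, 0.978, 0.188, -0.089]
contact_force: [0.6, -0.0, -0.0]
gripper_width: 0.004
```

Request:
step_arm([
  [25,0,0,0],
  [25,0,0,0],
  [25,0,0,0],
  [0,0,0,0],
])

```text
time: 19.55
tool_pos: [0.4222, 0.3692, 0.1742]
tool_rot: [-0.001, 0.978, 0.191, -0.086]
contact_force: [-0.3, -0.6, -0.5]
gripper_width: 0.003
```

Request:
step_arm([
  [0,25,0,0],
  [0,25,0,0],
  [0,25,0,0],
  [0,0,0,0],
])

```text
time: 19.95
tool_pos: [0.4521, 0.2985, 0.1719]
tool_rot: [-0.001, 0.977, 0.194, -0.087]
contact_force: [-0.6, -0.1, -0.3]
gripper_width: 0.003
```

Request:
step_arm([
  [0,0,0,0],
  [0,0,0,0],
  [0,0,0,0],
  [0,0,0,0],
  [0,0,0,0],
  [0,0,0,0],
  [0,0,0,0],
  [0,0,0,0],
])

```text
time: 20.75
tool_pos: [0.4507, 0.3014, 0.1726]
tool_rot: [-0.002, 0.977, 0.196, -0.086]
contact_force: [-0.8, -0.5, -0.7]
gripper_width: -0.004
```

```bash
python3 go.py .5 .05 .18 -3.1
```

```text
at [450.7 301.4 172.6] yaw 22.9 tilt [-0.168 -0.038 -0.985] delta world [  49.3 -251.4    7.4] rows 6
[[-8.8, 41.8, -1.4, np.float64(4.33)], [-5.7, 42.3, -1.9, np.float64(4.33)], [-2.5, 42.6, -2.5, np.float64(4.33)], [0.7, 42.6, -3.0, np.float64(4.33)], [3.9, 42.4, -3.5, np.float64(4.33)], [7.0, 41.9, -4.1, np.float64(4.33)]]
toolz world [-0.17  -0.03  -0.985] radial -0.167 tang 0.044 j [0.429 0.009 1.765 0.044 1.536 1.599]
```

Request:
step_arm([
  [-11,32,-3,4.3],
  [-10,32,-3,4.3],
  [-9,33,-3,4.3],
  [-7,33,-4,4.3],
  [-5,33,-4,4.3],
  [-3,33,-4,4.3],
  [0,33,-4,0],
  [0,0,0,0],
])

```text
time: 21.55
tool_pos: [0.4487, 0.0602, 0.2066]
tool_rot: [0.018, 0.996, -0.035, -0.084]
contact_force: [0.5, 0.2, 0.6]
gripper_width: 0.002
```

Request:
step_arm([
  [50,0,0,0],
  [50,0,0,0],
  [50,0,0,0],
  [0,0,0,0],
])

```text
time: 21.95
tool_pos: [0.597, 0.0501, 0.1777]
tool_rot: [0.017, 0.996, -0.036, -0.085]
contact_force: [-0.7, -0.2, -0.8]
gripper_width: 0.001
```

Request:
step_arm([
  [-18,0,0,0],
  [-18,0,0,0],
  [-18,0,0,0],
  [-18,0,0,0],
  [-18,0,0,0],
  [-18,0,0,0],
  [-18,0,0,0],
  [0,0,0,0],
])

```text
time: 22.75
tool_pos: [0.467, 0.0658, 0.1967]
tool_rot: [0.016, 0.995, -0.033, -0.089]
contact_force: [0.7, 1.1, -1.0]
gripper_width: 0.005
```

```bash
python3 go.py .49 .0715 .06 -3.1
```

```text
at [467.   65.8 196.7] yaw -4.0 tilt [-0.176  0.037 -0.984] delta world [  23.     5.7 -136.7] rows 4
[[11.5, -3.1, 32.6, np.float64(-0.22)], [11.6, -3.0, 32.6, np.float64(-0.22)], [11.6, -3.0, 32.6, np.float64(-0.22)], [11.6, -3.0, 32.6, np.float64(-0.22)]]
toolz world [-0.178 -0.025 -0.984] radial -0.178 tang -0.026 j [-0.003 -0.17   1.892 -0.026  1.598  1.636]
```

Request:
step_arm([
  [11,-3,30,0.5],
  [12,-3,30,0.5],
  [12,-3,30,0],
  [11,-3,25,0],
  [0,0,8,0],
  [0,0,0,0],
])

```text
time: 23.35
tool_pos: [0.496, 0.074, 0.0664]
tool_rot: [0.016, 0.996, -0.041, -0.083]
contact_force: [0.6, 0.4, -0.6]
gripper_width: -0.001
```

```bash
python3 go.py .4934 .0751 .026 -3.1
```

```text
at [496.   74.   66.4] yaw -4.9 tilt [-0.165  0.038 -0.986] delta world [ -2.6   1.1 -40.4] rows 1
[[4.0, -2.4, 40.2, np.float64(-1.77)]]
toolz world [-0.167 -0.025 -0.986] radial -0.168 tang -0.023 j [ 0.012  0.04   1.924 -0.023  1.346  1.672]
```

Request:
step_arm([
  [0,-2,8,-1.7],
  [1,0,10,0],
  [1,0,6,0],
  [1,0,6,0],
  [1,0,5,0],
  [1,0,5,0],
  [0,0,0,0],
])

```text
time: 24.05
tool_pos: [0.4966, 0.0757, 0.0321]
tool_rot: [0.014, 0.996, -0.025, -0.082]
contact_force: [-1.8, -0.2, 1.5]
gripper_width: -0.005
```

```bash
python3 go.py .4934 .0751 .026 -3.1
```

```text
at [496.6  75.7  32.1] yaw -3.0 tilt [-0.164  0.032 -0.986] delta world [-3.2 -0.6 -6.1] rows 1
[[-2.1, 0.5, 6.6, np.float64(0.12)]]
toolz world [-0.165 -0.023 -0.986] radial -0.165 tang -0.021 j [ 0.015  0.091  1.937 -0.022  1.28   1.643]
```

Request:
step_arm([
  [-1,0,5,0],
  [0,0,4,0],
  [0,0,3,0],
  [0,0,0,0],
])

```text
time: 24.45
tool_pos: [0.4972, 0.0757, 0.0328]
tool_rot: [0.014, 0.996, -0.025, -0.083]
contact_force: [-0.1, -0.6, -0.2]
gripper_width: 0.0
```

Request:
step_arm([
  [0,0,5,0],
  [0,0,0,0],
])

```text
time: 24.65
tool_pos: [0.4985, 0.0758, 0.0329]
tool_rot: [0.014, 0.996, -0.025, -0.082]
contact_force: [-0.9, 0.3, 0.3]
gripper_width: -0.0
```

```bash
python3 - <<'E'
from h import *
tz()
K,T=ext('top');im,d=snap('top');w=cloud(d,K,T)
for n,(cx,cy) in {1:(.5433,.0724),2:(.539,-.0075),3:(.5347,-.0874)}.items():
    for u in(-.05,-.02,.02,.04,.052,.058):
        X=cx+u*.9985;Y=cy-u*.0541
        m=np.hypot(w[...,0]-X,w[...,1]-Y)<.005
        print(n,u,np.nanmedian(w[m][:,2]).round(4) if m.any() else None)
cv2.imwrite('pics/c.png',cv2.resize(im[140:260,160:320],None,fx=4,fy=4)[:,:,::-1])
E
```

```text
toolz world [-0.163 -0.023 -0.986] radial -0.164 tang -0.021 j [ 0.015  0.093  1.933 -0.022  1.28   1.643]
1 -0.05 0.2098
1 -0.02 0.342
1 0.02 0.3447
1 0.04 0.3238
1 0.052 None
1 0.058 None
2 -0.05 0.0423
2 -0.02 0.0407
2 0.02 0.0394
2 0.04 0.0393
2 0.052 0.0391
2 0.058 0.0405
3 -0.05 0.0385
3 -0.02 0.0396
3 0.02 0.0398
3 0.04 0.0404
3 0.052 0.0388
3 0.058 0.0387
```

View pics/c.png

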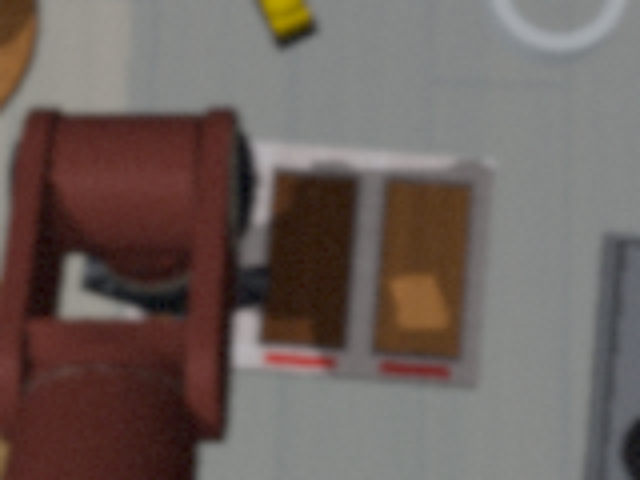

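Request:
step_arm([
  [-2,0,12,0],
])

```text
time: 24.8
tool_pos: [0.4995, 0.0757, 0.0307]
tool_rot: [0.014, 0.996, -0.025, -0.079]
contact_force: [-23.6, 1.3, 92.3]
gripper_width: 0.002
```

Request:
step_arm([
  [-1,0,14,0],
])

```text
time: 24.9
tool_pos: [0.4998, 0.0758, 0.0306]
tool_rot: [0.014, 0.996, -0.025, -0.081]
contact_force: [-37.4, 0.9, 97.9]
gripper_width: -0.001
```

Request:
step_arm([
  [0,0,0,0],
])

```text
time: 25.0
tool_pos: [0.5019, 0.0759, 0.0356]
tool_rot: [0.014, 0.996, -0.025, -0.08]
contact_force: [-0.0, 0.5, -1.8]
gripper_width: -0.001
```

Request:
step_arm([
  [0,0,-10,0],
  [5,0,-20,0],
  [5,0,-30,0],
  [5,0,-30,0],
  [20,0,0,0],
  [25,0,0,0],
  [20,0,0,0],
  [0,0,0,0],
], claw=100)

```text
time: 25.8
tool_pos: [0.5991, 0.0735, 0.1122]
tool_rot: [0.014, 0.997, -0.025, -0.076]
contact_force: [0.8, -0.9, -0.1]
gripper_width: 1.005
```

```bash
python3 go.py .591 .0698 .08 -3.1
python3 - <<'E'
from h import *
K,T=ext('wrist');im,d=snap('wrist','d.png');w=cloud(d,K,T)
np.savez('d.npz',im=im,w=w)
ex=np.array([.9985,-.0541]);ey=np.array([.0541,.9985])
q=w[...,:2]-np.array([.5433,.0724]);u=q@ex;v=q@ey
for a in np.arange(-.06,.066,.01):
    m=(abs(u-a)<.004)&(abs(v)<.02); print(round(a,3),m.sum(),np.nanmedian(w[m][:,2]).round(4) if m.any() else None)
E
```

```text
at [599.1  73.5 112.2] yaw -3.0 tilt [-0.152  0.032 -0.988] delta world [ -8.1  -3.7 -32.2] rows 1
[[-2.9, 3.1, 33.2, np.float64(0.11)]]
toolz world [-0.153 -0.024 -0.988] radial -0.153 tang -0.023 j [ 0.009  0.203  1.659 -0.023  1.433  1.635]
-0.06 65 0.0236
-0.05 221 0.0262
-0.04 249 0.0298
-0.03 269 0.0336
-0.02 288 0.0371
-0.01 314 0.0408
0.0 342 0.0445
0.01 388 0.0482
0.02 426 0.0518
0.03 555 0.0552
0.04 1001 0.0575
0.05 708 0.0627
0.06 500 0.0554
```

View pics/d.png

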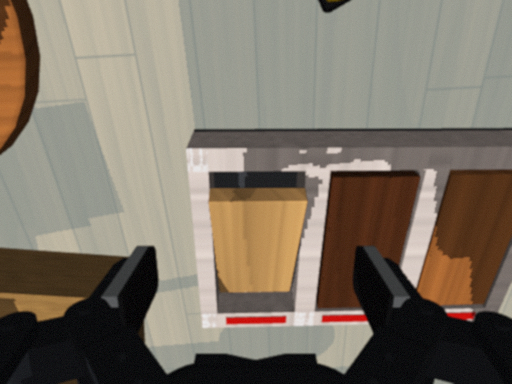

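Request:
step_arm([
  [-8,3,10,0],
  [2,0,15,0],
  [2,0,15,0],
  [2,0,15,0],
  [0,0,8,0],
  [0,0,0,0],
])

```text
time: 26.45
tool_pos: [0.5791, 0.0691, 0.0412]
tool_rot: [0.014, 0.996, -0.024, -0.081]
contact_force: [0.3, -0.8, -0.6]
gripper_width: 1.002
```

```bash
python3 go.py .5885 .0700 .039 -3.1
```

```text
at [579.1  69.1  41.2] yaw -3.0 tilt [-0.16   0.032 -0.987] delta world [ 9.4  0.9 -2.2] rows 1
[[9.6, -1.4, 0.7, np.float64(0.13)]]
toolz world [-0.162 -0.024 -0.987] radial -0.162 tang -0.024 j [ 0.003  0.25   1.737 -0.024  1.317  1.631]
```

Request:
step_arm([
  [10,-1,1,0],
  [0,0,0,0],
])

```text
time: 26.65
tool_pos: [0.5896, 0.0697, 0.0383]
tool_rot: [0.014, 0.996, -0.024, -0.081]
contact_force: [0.5, -0.2, 0.2]
gripper_width: 1.001
```

Request:
step_arm([
  [0,0,0,0],
  [0,0,0,0],
  [0,0,0,0],
  [0,0,0,0],
  [0,0,0,0],
  [0,0,0,0],
], claw=40)

```text
time: 27.25
tool_pos: [0.5913, 0.0699, 0.0403]
tool_rot: [0.014, 0.996, -0.024, -0.079]
contact_force: [-0.0, -0.5, -1.2]
gripper_width: 0.683
```

```bash
python3 go.py .49 .2506 .15 -9.3
```

```text
at [591.3  69.9  40.3] yaw -2.9 tilt [-0.157  0.032 -0.987] delta world [-101.3  180.7  109.7] rows 6
[[-21.1, -28.7, -16.1, np.float64(1.06)], [-21.6, -28.4, -16.0, np.float64(1.06)], [-22.1, -28.0, -15.9, np.float64(1.06)], [-22.6, -27.7, -15.8, np.float64(1.06)], [-23.1, -27.3, -15.7, np.float64(1.06)], [-23.6, -26.9, -15.6, np.float64(1.06)]]
toolz world [-0.159 -0.024 -0.987] radial -0.159 tang -0.023 j [ 0.004  0.275  1.709 -0.024  1.318  1.631]
```

Request:
step_arm([
  [-2,0,-12,0],
  [-3,0,-20,0],
  [-3,1,-25,0],
  [-4,1,-25,0],
  [-3,1,-20,0],
  [0,0,0,0],
])

```text
time: 27.85
tool_pos: [0.5927, 0.0701, 0.1501]
tool_rot: [0.014, 0.997, -0.024, -0.078]
contact_force: [1.2, -0.5, -1.6]
gripper_width: 0.684
```

```bash
python3 go.py .49 .2506 .14 -9.3
python3 - <<'E'
from h import *
K,T=ext('wrist');im,d=snap('wrist','e.png');w=cloud(d,K,T);np.savez('e.npz',im=im,w=w)
E
```

```text
at [592.7  70.1 150.1] yaw -3.0 tilt [-0.156  0.032 -0.987] delta world [-102.7  180.5  -10.1] rows 5
[[-21.8, -35.1, 4.3, np.float64(1.27)], [-22.5, -34.6, 4.5, np.float64(1.27)], [-23.3, -34.1, 4.6, np.float64(1.27)], [-24.0, -33.6, 4.7, np.float64(1.27)], [-24.8, -33.0, 4.9, np.float64(1.27)]]
toolz world [-0.157 -0.024 -0.987] radial -0.157 tang -0.023 j [ 0.004  0.154  1.649 -0.023  1.497  1.627]
```

View pics/e.png

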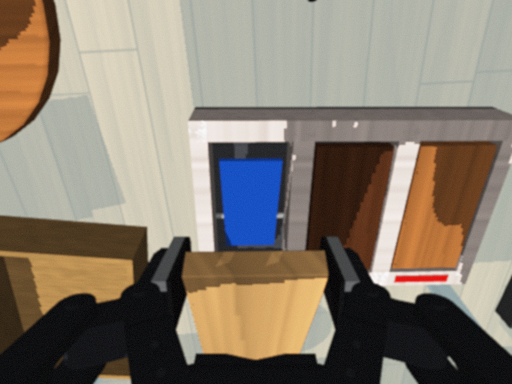

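Request:
step_arm([
  [-12,-18,2,0],
  [-18,-28,3,1.3],
  [-20,-32,3,1.3],
  [-21,-32,3,1.3],
  [-21,-32,3,1.3],
  [-18,-28,3,1.3],
  [-5,-10,1,0],
  [0,0,0,0],
])

```text
time: 28.7
tool_pos: [0.4783, 0.2685, 0.1297]
tool_rot: [0.021, 0.992, -0.083, -0.088]
contact_force: [0.1, 0.4, -0.4]
gripper_width: 0.684
```

```bash
python3 go.py .4926 .2501 .1 -9.3
cat > samp.py <<'E'
from h import *
import sys
# held sample / wrist-cloud points: edges by colour-free depth: print x,y,z of points by tool-frame depth
K,T=ext('wrist');im,d=snap('wrist',sys.argv[1] if len(sys.argv)>1 else None);w=cloud(d,K,T)
E
```

```text
at [478.3 268.5 129.7] yaw -9.9 tilt [-0.17   0.056 -0.984] delta world [ 14.3 -18.4 -29.7] rows 1
[[22.1, 14.2, 27.2, np.float64(-0.57)]]
toolz world [-0.177 -0.027 -0.984] radial -0.175 tang 0.037 j [0.357 0.071 1.776 0.037 1.471 2.088]
```

Request:
step_arm([
  [12,8,5,-0.5],
  [8,6,15,0],
  [2,0,15,0],
  [2,0,15,0],
  [1,0,12,0],
  [0,0,0,0],
])

```text
time: 29.3
tool_pos: [0.49, 0.2422, 0.0561]
tool_rot: [0.022, 0.992, -0.081, -0.09]
contact_force: [0.6, 0.4, -0.7]
gripper_width: 0.692
```

```bash
python3 go.py .4926 .2501 .033 -9.3
```

```text
at [490.  242.2  56.1] yaw -9.7 tilt [-0.175  0.058 -0.983] delta world [  2.6   7.9 -23.1] rows 1
[[5.3, -9.5, 22.0, np.float64(-0.37)]]
toolz world [-0.182 -0.029 -0.983] radial -0.183 tang 0.028 j [0.309 0.161 1.814 0.028 1.35  2.034]
```

Request:
step_arm([
  [4,-10,5,0],
  [1,0,6,0],
  [1,0,6,0],
  [0,0,4,0],
  [0,0,0,0],
])

```text
time: 29.8
tool_pos: [0.4946, 0.2521, 0.0326]
tool_rot: [0.022, 0.992, -0.081, -0.089]
contact_force: [-0.7, -0.5, -1.2]
gripper_width: 0.686
```

```bash
python3 go.py .4926 .2501 .02 -9.3
```

```text
at [494.6 252.1  32.6] yaw -9.6 tilt [-0.174  0.057 -0.983] delta world [ -2.   -2.  -12.6] rows 1
[[0.6, 1.5, 12.8, np.float64(-0.32)]]
toolz world [-0.181 -0.028 -0.983] radial -0.181 tang 0.03 j [0.322 0.211 1.802 0.031 1.31  2.045]
```

Press down gently so the sample starts rotating flat.

Request:
step_arm([
  [0,1,5,0],
])

```text
time: 29.9
tool_pos: [0.4946, 0.2514, 0.0288]
tool_rot: [0.021, 0.993, -0.081, -0.088]
contact_force: [2.5, 0.3, 3.2]
gripper_width: 0.681
```

Request:
step_arm([
  [0,0,5,0],
])

```text
time: 30.0
tool_pos: [0.495, 0.2515, 0.025]
tool_rot: [0.02, 0.993, -0.081, -0.087]
contact_force: [2.0, 0.3, 5.4]
gripper_width: 0.684
```

Request:
step_arm([
  [0,0,4,0],
])

```text
time: 30.1
tool_pos: [0.4957, 0.2517, 0.0222]
tool_rot: [0.02, 0.993, -0.081, -0.086]
contact_force: [3.1, -1.2, 3.6]
gripper_width: 0.684
```

Request:
step_arm([
  [0,0,0,0],
  [0,0,0,0],
])

```text
time: 30.3
tool_pos: [0.4954, 0.2517, 0.0227]
tool_rot: [0.02, 0.993, -0.081, -0.086]
contact_force: [1.3, -0.2, 3.0]
gripper_width: 0.689
```

Request:
step_arm([
  [0,0,6,0],
  [0,0,5,0],
  [0,0,3,0],
])

```text
time: 30.6
tool_pos: [0.4952, 0.2518, 0.0102]
tool_rot: [0.019, 0.993, -0.081, -0.084]
contact_force: [2.7, -0.5, 4.8]
gripper_width: 0.686
```

Request:
step_arm([
  [0,0,3,0],
])

```text
time: 30.7
tool_pos: [0.495, 0.2517, 0.0072]
tool_rot: [0.019, 0.993, -0.081, -0.083]
contact_force: [2.0, -0.5, 4.6]
gripper_width: 0.681
```

Request:
step_arm([
  [0,0,0,0],
  [0,0,0,0],
  [0,0,0,0],
  [0,0,0,0],
], claw=82)

```text
time: 31.1
tool_pos: [0.4911, 0.2508, 0.0034]
tool_rot: [0.02, 0.993, -0.081, -0.087]
contact_force: [0.4, 0.2, -0.2]
gripper_width: 0.815
```

Request:
step_arm([
  [-2,1,-12,0],
  [-3,1,-20,0],
  [-4,1,-25,0],
  [-5,1,-30,0],
  [-4,1,-25,0],
  [0,0,0,0],
])

```text
time: 31.7
tool_pos: [0.4913, 0.2516, 0.1234]
tool_rot: [0.021, 0.993, -0.081, -0.088]
contact_force: [-0.0, 0.2, 1.0]
gripper_width: 0.822
```

```bash
cat > bay.py <<'E'
from h import *
import sys
# sample(s) in the wide compartment, carton frame, from wrist cloud
K,T=ext('wrist');im,d=snap('wrist',sys.argv[1]);w=cloud(d,K,T)
ex=np.array([.987,-.1616]);ey=np.array([.1616,.987]);q=w[...,:2]-np.array([.4442,.258]);u=q@ex;v=q@ey;z=w[...,2]
m=(abs(u)<.072)&(abs(v)<.065)
h,e=np.histogram(z[m],np.arange(0,.06,.003));print(list(zip(e.round(3),h)))
mm=(m&(z>float(sys.argv[2]))&(z<.055)).astype(np.uint8)
k,l,st,c=cv2.connectedComponentsWithStats(cv2.morphologyEx(mm,cv2.MORPH_OPEN,np.ones((5,5))))
for i in range(1,k):
    if st[i,4]>400:
        a=l==i;p=np.stack([u[a],v[a]],-1)*1000
        A=np.c_[p/1000,np.ones(len(p))];s=np.linalg.lstsq(A,z[a],rcond=None)[0]
        print(st[i,4],c[i].round(),[np.round(t,1) for t in cv2.minAreaRect(p.astype(np.float32))],'z',np.median(z[a]).round(4),'slope',s.round(3),'rgb',np.median(im[a],0))
tz()
E
python3 bay.py f.png 0.012; python3 go.py .487 -.01 .09 -3.1
```

```text
[(np.float64(0.0), np.int64(148)), (np.float64(0.003), np.int64(10056)), (np.float64(0.006), np.int64(19)), (np.float64(0.009), np.int64(57)), (np.float64(0.012), np.int64(285)), (np.float64(0.015), np.int64(9110)), (np.float64(0.018), np.int64(21)), (np.float64(0.021), np.int64(0)), (np.float64(0.024), np.int64(0)), (np.float64(0.027), np.int64(0)), (np.float64(0.03), np.int64(0)), (np.float64(0.033), np.int64(0)), (np.float64(0.036), np.int64(0)), (np.float64(0.039), np.int64(0)), (np.float64(0.042), np.int64(0)), (np.float64(0.045), np.int64(0)), (np.float64(0.048), np.int64(0)), (np.float64(0.051), np.int64(0)), (np.float64(0.054), np.int64(0))]
9364 [246. 203.] [array([-0.6,  1.1]), array([ 60.1, 121.2]), np.float64(89.8)] z 0.0163 slope [-0.001  0.001  0.016] rgb [231. 187. 117.]
toolz world [-0.18  -0.028 -0.983] radial -0.18 tang 0.03 j [0.323 0.089 1.772 0.03  1.461 2.05 ]
at [490.4 251.2 121.5] yaw -9.6 tilt [-0.173  0.057 -0.983] delta world [  -3.4 -261.2  -31.5] rows 6
[[7.5, 42.7, 6.5, np.float64(-1.08)], [6.7, 42.8, 6.6, np.float64(-1.08)], [5.9, 42.9, 6.8, np.float64(-1.08)], [5.1, 43.0, 6.9, np.float64(-1.08)], [4.3, 43.1, 7.1, np.float64(-1.08)], [3.5, 43.1, 7.2, np.float64(-1.08)]]
toolz world [-0.18  -0.028 -0.983] radial -0.18 tang 0.03 j [0.323 0.089 1.772 0.03  1.461 2.05 ]
```

```bash
python3 go.py .588 .070 .08 -3.1
```

```text
at [490.4 251.2 121.5] yaw -9.6 tilt [-0.173  0.057 -0.983] delta world [  97.6 -181.2  -41.5] rows 5
[[26.4, 32.2, 5.7, np.float64(-1.3)], [25.6, 32.8, 5.8, np.float64(-1.3)], [24.9, 33.3, 6.0, np.float64(-1.3)], [24.1, 33.8, 6.2, np.float64(-1.3)], [23.3, 34.3, 6.3, np.float64(-1.3)]]
toolz world [-0.18  -0.028 -0.983] radial -0.18 tang 0.03 j [0.323 0.089 1.772 0.03  1.461 2.05 ]
```

Request:
step_arm([
  [16,18,0,-1],
  [22,27,3,-1],
  [22,29,4,-1],
  [22,30,5,-1],
  [20,30,5,-1],
  [16,25,5,-1],
  [2,5,0,0],
  [0,0,0,0],
], claw=0)

```text
time: 32.55
tool_pos: [0.5822, 0.0677, 0.0754]
tool_rot: [0.017, 0.995, -0.025, -0.097]
contact_force: [-0.2, 0.2, 0.5]
gripper_width: 0.001
```

```bash
python3 go.py .588 .070 .045 -3.1
```

```text
at [582.2  67.7  75.4] yaw -3.1 tilt [-0.193  0.038 -0.981] delta world [  5.8   2.3 -30.4] rows 1
[[11.5, -3.7, 28.6, np.float64(-0.0)]]
toolz world [-0.194 -0.029 -0.981] radial -0.194 tang -0.028 j [ 0.002  0.234  1.695 -0.028  1.409  1.631]
```

Request:
step_arm([
  [6,-3,10,0],
  [4,0,12,0],
  [2,0,8,0],
  [1,0,6,0],
  [1,0,6,0],
  [0,0,3,0],
])

```text
time: 33.15
tool_pos: [0.5878, 0.0724, 0.0281]
tool_rot: [0.018, 0.995, -0.023, -0.097]
contact_force: [-4.3, -1.8, 23.4]
gripper_width: 0.0
```

Request:
step_arm([
  [0,0,3,0],
])

```text
time: 33.25
tool_pos: [0.5878, 0.0724, 0.0283]
tool_rot: [0.018, 0.995, -0.022, -0.097]
contact_force: [-6.5, -1.3, 18.2]
gripper_width: -0.0
```

Cradle 1 is against its level stop (z = 28 mm, force up). Next is slot 2's press end.

Request:
step_arm([
  [-1,0,-8,0],
  [-4,0,-18,0],
  [-4,0,-16,0],
  [-18,10,0,0],
  [-25,22,0,0],
  [-25,22,0,0],
  [-18,18,0,0],
  [0,0,0,0],
])

```text
time: 34.05
tool_pos: [0.4966, 0.0072, 0.0941]
tool_rot: [0.017, 0.995, -0.02, -0.097]
contact_force: [-0.2, 0.0, 0.3]
gripper_width: -0.001
```

```bash
python3 go.py .4891 -.0048 .045 -3.1
```

```text
at [496.6   7.2  94.1] yaw -2.6 tilt [-0.191  0.038 -0.981] delta world [ -7.5 -12.  -49.1] rows 2
[[1.3, 5.2, 25.0, np.float64(0.26)], [1.3, 5.2, 25.0, np.float64(0.26)]]
toolz world [-0.193 -0.03  -0.981] radial -0.189 tang -0.05 j [-0.107  0.01   1.906 -0.051  1.416  1.518]
```

Request:
step_arm([
  [0,8,12,0.5],
  [1,4,15,0],
  [1,0,14,0],
  [0,0,8,0],
  [0,0,0,0],
])

```text
time: 34.55
tool_pos: [0.4887, -0.0063, 0.041]
tool_rot: [0.017, 0.995, -0.025, -0.097]
contact_force: [-0.9, -0.2, 2.7]
gripper_width: -0.002
```

```bash
python3 go.py .4891 -.0048 .028 -3.1
```

```text
at [488.7  -6.3  41. ] yaw -3.1 tilt [-0.191  0.039 -0.981] delta world [  0.4   1.5 -13. ] rows 1
[[2.8, -2.0, 12.7, np.float64(0.03)]]
toolz world [-0.193 -0.029 -0.981] radial -0.187 tang -0.055 j [-0.134  0.066  1.949 -0.057  1.316  1.506]
```

Request:
step_arm([
  [1,-1,5,0],
  [0,0,5,0],
  [0,0,4,0],
  [0,0,4,0],
])

```text
time: 34.95
tool_pos: [0.4892, -0.0061, 0.0302]
tool_rot: [0.018, 0.995, -0.024, -0.098]
contact_force: [-10.9, 1.7, 29.8]
gripper_width: -0.003
```

Request:
step_arm([
  [0,0,4,0],
])

```text
time: 35.05
tool_pos: [0.4892, -0.0061, 0.0303]
tool_rot: [0.019, 0.995, -0.024, -0.1]
contact_force: [-10.1, 1.9, 24.3]
gripper_width: 0.005
```

Request:
step_arm([
  [0,0,4,0],
])

```text
time: 35.15
tool_pos: [0.4892, -0.0061, 0.0304]
tool_rot: [0.019, 0.994, -0.023, -0.101]
contact_force: [-8.8, 1.6, 23.0]
gripper_width: -0.001
```

Request:
step_arm([
  [-1,0,-8,0],
  [-2,0,-20,0],
  [-4,0,-25,0],
  [-4,0,-25,0],
  [22,0,4,0],
  [30,0,5,0],
  [30,0,5,0],
  [15,0,3,0],
], claw=100)

```text
time: 35.95
tool_pos: [0.5921, -0.0056, 0.0795]
tool_rot: [0.019, 0.995, -0.022, -0.097]
contact_force: [0.0, 0.5, -0.3]
gripper_width: 0.999
```

Request:
step_arm([
  [0,0,0,0],
  [0,0,0,0],
])

```text
time: 36.15
tool_pos: [0.593, -0.0052, 0.0782]
tool_rot: [0.018, 0.995, -0.021, -0.098]
contact_force: [-0.1, -0.8, 0.4]
gripper_width: 1.003
```

```bash
cat > tip.py <<'E'
from h import *
import sys
c=np.array({1:(.5433,.0724),2:(.539,-.0075),3:(.5347,-.0874)}[int(sys.argv[1])])
K,T=ext('wrist');im,d=snap('wrist');w=cloud(d,K,T)
ex=np.array([.9985,-.0541]);ey=np.array([.0541,.9985]);q=w[...,:2]-c;u=q@ex;v=q@ey
for a in np.arange(-.05,.066,.02):
    m=(abs(u-a)<.003)&(abs(v)<.02);m2=(abs(u-a)<.003)&(abs(v)<.036)
    z0=np.nanmedian(w[m][:,2]) if m.any() else None
    if z0 is None: print(round(a,3),None);continue
    e=m2&(abs(w[...,2]-z0)<.004);print(round(a,3),m.sum(),z0.round(4),'v',v[e].min().round(4),v[e].max().round(4))
E
python3 tip.py 2; python3 go.py .5869 -.0101 .06 -3.1
```

```text
-0.05 167 0.0261 v -0.0327 0.0316
-0.03 202 0.0335 v -0.0327 0.0317
-0.01 247 0.0408 v -0.0359 0.0357
0.01 306 0.0481 v -0.0298 0.0296
0.03 818 0.0064 v -0.0326 0.0317
0.05 856 0.0622 v -0.0303 0.0296
at [592.8  -5.1  78.2] yaw -2.7 tilt [-0.194  0.041 -0.98 ] delta world [ -5.9  -5.  -18.2] rows 1
[[-2.1, 4.4, 19.2, np.float64(0.4)]]
toolz world [-0.195 -0.032 -0.98 ] radial -0.191 tang -0.054 j [-0.109  0.245  1.677 -0.054  1.412  1.519]
```

Request:
step_arm([
  [-4,5,10,0.4],
  [2,0,12,0],
  [3,0,10,0],
  [1,0,6,0],
  [0,0,0,0],
])

```text
time: 36.7
tool_pos: [0.5839, -0.0117, 0.0376]
tool_rot: [0.019, 0.995, -0.025, -0.098]
contact_force: [-0.3, 0.2, -0.1]
gripper_width: 0.997
```

```bash
python3 go.py .5869 -.0101 .039 -3.1
```

```text
at [583.9 -11.7  37.6] yaw -3.1 tilt [-0.195  0.042 -0.98 ] delta world [3.  1.6 1.4] rows 1
[[2.6, -1.7, -2.0, np.float64(-0.05)]]
toolz world [-0.197 -0.032 -0.98 ] radial -0.191 tang -0.056 j [-0.121  0.278  1.714 -0.057  1.343  1.519]
```

Request:
step_arm([
  [3,-2,-1,0],
  [0,0,0,0],
])

```text
time: 36.9
tool_pos: [0.5872, -0.0098, 0.0376]
tool_rot: [0.019, 0.995, -0.025, -0.099]
contact_force: [-0.3, -0.1, 0.2]
gripper_width: 1.004
```

Request:
step_arm([
  [0,0,0,0],
  [0,0,0,0],
  [0,0,0,0],
  [0,0,0,0],
  [0,0,0,0],
  [0,0,0,0],
], claw=40)

```text
time: 37.5
tool_pos: [0.5881, -0.0096, 0.0389]
tool_rot: [0.019, 0.995, -0.025, -0.098]
contact_force: [0.6, -1.2, -0.7]
gripper_width: 0.681
```

Request:
step_arm([
  [-2,0,-12,0],
  [-4,1,-20,0],
  [-5,1,-25,0],
  [-5,1,-25,0],
  [-4,1,-18,0],
  [0,0,0,0],
])

```text
time: 38.1
tool_pos: [0.5881, -0.0091, 0.1475]
tool_rot: [0.019, 0.995, -0.025, -0.097]
contact_force: [-0.2, 0.7, 0.0]
gripper_width: 0.686
```

```bash
python3 go.py .492 .2501 .13 -9.3
```

```text
at [588.1  -9.1 147.5] yaw -3.1 tilt [-0.192  0.042 -0.98 ] delta world [-96.1 259.2 -17.5] rows 7
[[-15.0, -36.4, 3.9, np.float64(0.88)], [-15.5, -36.2, 4.0, np.float64(0.88)], [-16.1, -35.9, 4.1, np.float64(0.88)], [-16.6, -35.7, 4.3, np.float64(0.88)], [-17.1, -35.4, 4.4, np.float64(0.88)], [-17.6, -35.1, 4.5, np.float64(0.88)], [-18.2, -34.9, 4.6, np.float64(0.88)]]
toolz world [-0.194 -0.032 -0.98 ] radial -0.189 tang -0.055 j [-0.116  0.161  1.649 -0.055  1.522  1.513]
```

Request:
step_arm([
  [-7,-16,2,0],
  [-12,-28,3,0.9],
  [-14,-33,3,0.9],
  [-15,-34,3,0.9],
  [-15,-34,3,0.9],
  [-15,-33,3,0.9],
  [-14,-30,3,0.9],
  [-10,-20,2,0.8],
])

```text
time: 38.9
tool_pos: [0.4951, 0.2372, 0.1258]
tool_rot: [0.024, 0.991, -0.083, -0.101]
contact_force: [0.7, -0.7, -0.3]
gripper_width: 0.685
```

Request:
step_arm([
  [0,0,0,0],
  [0,0,0,0],
])

```text
time: 39.1
tool_pos: [0.4911, 0.2402, 0.1229]
tool_rot: [0.025, 0.991, -0.081, -0.103]
contact_force: [0.6, -0.1, -0.5]
gripper_width: 0.682
```

```bash
python3 go.py .492 .2501 .06 -9.3
```

```text
at [491.1 240.2 122.9] yaw -9.7 tilt [-0.2    0.067 -0.977] delta world [  0.9   9.9 -62.9] rows 2
[[5.9, -7.1, 30.5, np.float64(-0.2)], [5.9, -7.1, 30.5, np.float64(-0.2)]]
toolz world [-0.209 -0.034 -0.977] radial -0.209 tang 0.03 j [0.303 0.098 1.763 0.03  1.491 2.031]
```

Request:
step_arm([
  [2,-9,10,0],
  [4,-4,18,0],
  [4,-2,18,0],
  [2,0,10,0],
  [0,0,0,0],
])

```text
time: 39.6
tool_pos: [0.4938, 0.2495, 0.0594]
tool_rot: [0.026, 0.991, -0.083, -0.104]
contact_force: [-0.5, -0.3, -1.3]
gripper_width: 0.682
```

```bash
python3 go.py .492 .2501 .045 -9.3
```

```text
at [493.8 249.5  59.4] yaw -10.0 tilt [-0.202  0.068 -0.977] delta world [ -1.8   0.6 -14.4] rows 1
[[1.0, -1.3, 14.4, np.float64(-0.67)]]
toolz world [-0.21  -0.033 -0.977] radial -0.21 tang 0.034 j [0.316 0.19  1.779 0.034 1.385 2.044]
```

Request:
step_arm([
  [1,-1,8,-0.6],
  [0,0,7,0],
  [0,0,6,0],
  [0,0,6,0],
  [0,0,6,0],
  [0,0,4,0],
])

```text
time: 40.2
tool_pos: [0.4915, 0.2495, 0.0255]
tool_rot: [0.023, 0.992, -0.078, -0.1]
contact_force: [1.7, -0.2, 2.7]
gripper_width: 0.681
```

Request:
step_arm([
  [0,0,4,0],
  [0,0,2,0],
])

```text
time: 40.4
tool_pos: [0.4905, 0.2496, 0.0196]
tool_rot: [0.023, 0.992, -0.078, -0.1]
contact_force: [1.5, -0.5, 3.8]
gripper_width: 0.683
```

Request:
step_arm([
  [0,0,0,0],
  [0,0,0,0],
  [0,0,0,0],
  [0,0,0,0],
], claw=82)

```text
time: 40.8
tool_pos: [0.4884, 0.2492, 0.0172]
tool_rot: [0.024, 0.992, -0.078, -0.101]
contact_force: [-0.0, 1.0, -0.1]
gripper_width: 0.82
```

Request:
step_arm([
  [-2,1,-12,0],
  [-4,1,-20,0],
  [-5,1,-25,0],
  [-6,1,-30,0],
  [-2,1,-15,0],
  [0,0,0,0],
])

```text
time: 41.4
tool_pos: [0.4897, 0.2502, 0.1269]
tool_rot: [0.024, 0.991, -0.078, -0.102]
contact_force: [-0.1, -0.7, 0.1]
gripper_width: 0.823
```

```bash
python3 bay.py g.png 0.022; python3 go.py .584 -.010 .09 -3.1
```

```text
[(np.float64(0.0), np.int64(130)), (np.float64(0.003), np.int64(9075)), (np.float64(0.006), np.int64(21)), (np.float64(0.009), np.int64(19)), (np.float64(0.012), np.int64(149)), (np.float64(0.015), np.int64(1017)), (np.float64(0.018), np.int64(133)), (np.float64(0.021), np.int64(135)), (np.float64(0.024), np.int64(257)), (np.float64(0.027), np.int64(9246)), (np.float64(0.03), np.int64(13)), (np.float64(0.033), np.int64(0)), (np.float64(0.036), np.int64(0)), (np.float64(0.039), np.int64(0)), (np.float64(0.042), np.int64(0)), (np.float64(0.045), np.int64(0)), (np.float64(0.048), np.int64(0)), (np.float64(0.051), np.int64(0)), (np.float64(0.054), np.int64(0))]
9576 [247. 209.] [array([-7.1, -1.8]), array([121.4,  60. ]), np.float64(0.8)] z 0.0283 slope [-0.003  0.002  0.028] rgb [108.  60.  33.]
toolz world [-0.207 -0.032 -0.978] radial -0.206 tang 0.035 j [0.319 0.099 1.756 0.035 1.494 2.041]
at [489.2 250.  125.8] yaw -9.4 tilt [-0.199  0.064 -0.978] delta world [  94.8 -260.   -35.8] rows 7
[[20.0, 34.3, 3.4, np.float64(-0.9)], [19.5, 34.6, 3.5, np.float64(-0.9)], [19.0, 34.9, 3.6, np.float64(-0.9)], [18.4, 35.1, 3.8, np.float64(-0.9)], [17.9, 35.4, 3.9, np.float64(-0.9)], [17.3, 35.7, 4.0, np.float64(-0.9)], [16.8, 35.9, 4.2, np.float64(-0.9)]]
toolz world [-0.207 -0.032 -0.978] radial -0.206 tang 0.035 j [0.319 0.099 1.756 0.035 1.494 2.041]
```

Sample 3 lies flat on sample 1. Next I level cradle 2 and then do slot 3.

Request:
step_arm([
  [9,15,0,0],
  [15,26,2,-0.9],
  [18,32,3,-0.9],
  [18,34,3,-0.9],
  [18,34,3,-0.9],
  [17,34,4,-0.9],
  [16,32,4,-0.9],
  [12,22,4,-0.9],
], claw=0)

```text
time: 42.25
tool_pos: [0.5753, -0.0063, 0.0763]
tool_rot: [0.02, 0.993, -0.019, -0.113]
contact_force: [0.4, -0.4, 0.2]
gripper_width: 0.003
```

Request:
step_arm([
  [0,0,0,0],
  [0,0,0,0],
])

```text
time: 42.45
tool_pos: [0.573, -0.0111, 0.0717]
tool_rot: [0.02, 0.993, -0.022, -0.117]
contact_force: [-0.4, 0.2, 0.5]
gripper_width: 0.002
```

```bash
python3 go.py .584 -.010 .055 -3.1
```

```text
at [573.  -11.1  71.7] yaw -2.8 tilt [-0.232  0.045 -0.972] delta world [ 11.    1.1 -16.7] rows 1
[[14.5, -2.2, 13.6, np.float64(0.29)]]
toolz world [-0.233 -0.034 -0.972] radial -0.228 tang -0.062 j [-0.119  0.236  1.704 -0.063  1.432  1.511]
```

Request:
step_arm([
  [12,-2,8,0],
  [4,0,12,0],
  [3,0,10,0],
  [2,0,7,0],
  [1,0,6,0],
  [0,0,4,0],
])

```text
time: 43.05
tool_pos: [0.5843, -0.0103, 0.0284]
tool_rot: [0.021, 0.992, -0.02, -0.119]
contact_force: [-6.3, 0.5, 21.0]
gripper_width: 0.0
```

Request:
step_arm([
  [0,0,3,0],
])

```text
time: 43.15
tool_pos: [0.5843, -0.0103, 0.0291]
tool_rot: [0.021, 0.992, -0.02, -0.119]
contact_force: [-3.2, -0.4, 9.6]
gripper_width: -0.005
```

Request:
step_arm([
  [-2,0,-8,0],
  [-5,0,-18,0],
  [-5,0,-16,0],
  [-18,10,2,0],
  [-25,20,3,0],
  [-25,20,3,0],
  [-18,18,2,0],
  [0,0,0,0],
])

```text
time: 43.95
tool_pos: [0.4896, -0.0715, 0.0893]
tool_rot: [0.022, 0.992, -0.017, -0.12]
contact_force: [0.3, 0.4, -0.6]
gripper_width: -0.0
```

```bash
python3 go.py .4848 -.0847 .055 -3.1
```

```text
at [489.6 -71.5  89.3] yaw -2.3 tilt [-0.237  0.047 -0.97 ] delta world [ -4.8 -13.2 -34.3] rows 1
[[3.9, 11.7, 35.0, np.float64(0.83)]]
toolz world [-0.238 -0.039 -0.97 ] radial -0.222 tang -0.095 j [-0.242  0.04   1.889 -0.096  1.438  1.386]
```

Request:
step_arm([
  [0,9,10,0.8],
  [2,3,14,0],
  [2,0,14,0],
  [1,0,8,0],
  [0,0,0,0],
])

```text
time: 44.45
tool_pos: [0.4836, -0.0855, 0.0396]
tool_rot: [0.022, 0.992, -0.024, -0.119]
contact_force: [1.3, -1.2, 4.5]
gripper_width: 0.001
```

```bash
python3 go.py .4848 -.0847 .030 -3.1
```

```text
at [483.6 -85.5  39.6] yaw -3.1 tilt [-0.236  0.05  -0.971] delta world [ 1.2  0.8 -9.6] rows 1
[[3.4, -1.3, 9.0, np.float64(0.02)]]
toolz world [-0.238 -0.039 -0.971] radial -0.219 tang -0.1 j [-0.269  0.1    1.921 -0.103  1.344  1.384]
```

Request:
step_arm([
  [2,-1,5,0],
  [1,0,5,0],
  [1,0,4,0],
  [0,0,4,0],
])

```text
time: 44.85
tool_pos: [0.4843, -0.0856, 0.0305]
tool_rot: [0.023, 0.992, -0.023, -0.125]
contact_force: [-7.8, 3.0, 23.6]
gripper_width: 0.005
```

Request:
step_arm([
  [0,0,4,0],
])

```text
time: 44.95
tool_pos: [0.4843, -0.0855, 0.0306]
tool_rot: [0.023, 0.991, -0.023, -0.126]
contact_force: [-6.8, 2.8, 21.1]
gripper_width: 0.004
```

Request:
step_arm([
  [0,0,4,0],
])

```text
time: 45.05
tool_pos: [0.4843, -0.0855, 0.0306]
tool_rot: [0.023, 0.991, -0.023, -0.127]
contact_force: [-6.5, 3.0, 20.9]
gripper_width: -0.003
```

Request:
step_arm([
  [-2,0,-8,0],
  [-5,0,-20,0],
  [-6,0,-25,0],
  [-5,1,-22,0],
  [22,0,4,0],
  [30,0,6,0],
  [30,0,6,0],
  [15,0,3,0],
], claw=100)

```text
time: 45.85
tool_pos: [0.5806, -0.0859, 0.0704]
tool_rot: [0.023, 0.992, -0.021, -0.124]
contact_force: [0.3, 0.5, -0.3]
gripper_width: 1.0
```

Request:
step_arm([
  [0,0,0,0],
  [0,0,0,0],
])

```text
time: 46.05
tool_pos: [0.5812, -0.0853, 0.0687]
tool_rot: [0.023, 0.992, -0.021, -0.125]
contact_force: [0.2, 0.5, 0.2]
gripper_width: 1.0
```

```bash
python3 tip.py 3; python3 go.py .5826 -.09 .06 -3.1
```

```text
-0.05 156 0.0261 v -0.0326 0.0316
-0.03 185 0.0334 v -0.0327 0.0317
-0.01 237 0.0408 v -0.036 0.036
0.01 307 0.0481 v -0.0298 0.0297
0.03 869 0.0062 v -0.0327 0.0317
0.05 751 0.0626 v -0.0302 0.0299
at [581.1 -85.2  68.8] yaw -2.8 tilt [-0.246  0.051 -0.968] delta world [ 1.5 -4.8 -8.8] rows 1
[[3.9, 4.3, 8.3, np.float64(0.34)]]
toolz world [-0.248 -0.041 -0.968] radial -0.233 tang -0.095 j [-0.227  0.275  1.664 -0.096  1.439  1.41 ]
```

Request:
step_arm([
  [2,5,8,0.3],
  [3,0,10,0],
  [3,0,8,0],
  [1,0,4,0],
  [0,0,0,0],
])

```text
time: 46.6
tool_pos: [0.58, -0.0923, 0.0355]
tool_rot: [0.023, 0.992, -0.024, -0.125]
contact_force: [0.3, -0.9, -0.0]
gripper_width: 1.005
```

```bash
python3 go.py .5835 -.09 .039 -3.1
```

```text
at [580.  -92.3  35.5] yaw -3.1 tilt [-0.247  0.052 -0.968] delta world [3.5 2.3 3.5] rows 1
[[2.4, -2.3, -4.3, np.float64(-0.02)]]
toolz world [-0.249 -0.04  -0.968] radial -0.233 tang -0.098 j [-0.238  0.318  1.675 -0.1    1.386  1.411]
```

Request:
step_arm([
  [3,-2,-3,0],
  [0,0,0,0],
])

```text
time: 46.8
tool_pos: [0.5839, -0.0902, 0.0376]
tool_rot: [0.023, 0.992, -0.024, -0.125]
contact_force: [0.3, 1.2, -0.4]
gripper_width: 0.998
```

Request:
step_arm([
  [0,0,0,0],
  [0,0,0,0],
  [0,0,0,0],
  [0,0,0,0],
  [0,0,0,0],
  [0,0,0,0],
], claw=40)

```text
time: 47.4
tool_pos: [0.5849, -0.0899, 0.0392]
tool_rot: [0.023, 0.992, -0.024, -0.124]
contact_force: [0.7, 1.4, -0.3]
gripper_width: 0.682
```

Request:
step_arm([
  [-3,0,-12,0],
  [-5,1,-20,0],
  [-6,1,-25,0],
  [-6,1,-25,0],
  [-5,1,-18,0],
  [0,0,0,0],
])

```text
time: 48.0
tool_pos: [0.5846, -0.0887, 0.1475]
tool_rot: [0.024, 0.992, -0.024, -0.124]
contact_force: [0.6, 0.3, -0.4]
gripper_width: 0.68
```

```bash
python3 go.py .492 .2501 .13 -9.3
```

```text
at [584.6 -88.7 147.5] yaw -3.1 tilt [-0.246  0.053 -0.968] delta world [-92.6 338.8 -17.5] rows 8
[[-12.9, -41.9, 3.3, np.float64(0.77)], [-13.4, -41.7, 3.4, np.float64(0.77)], [-14.0, -41.5, 3.6, np.float64(0.77)], [-14.5, -41.3, 3.7, np.float64(0.77)], [-15.1, -41.1, 3.8, np.float64(0.77)], [-15.6, -40.9, 4.0, np.float64(0.77)], [-16.1, -40.7, 4.1, np.float64(0.77)], [-16.6, -40.5, 4.3, np.float64(0.77)]]
toolz world [-0.248 -0.041 -0.968] radial -0.232 tang -0.096 j [-0.231  0.2    1.611 -0.097  1.566  1.4  ]
```

Request:
step_arm([
  [-5,-16,1,0],
  [-9,-28,2,0.7],
  [-11,-33,2,0.7],
  [-12,-34,2,0.7],
  [-13,-34,2,0.7],
  [-13,-34,2,0.7],
  [-13,-34,2,0.7],
  [-13,-34,2,0.7],
])

```text
time: 48.8
tool_pos: [0.5048, 0.1751, 0.1305]
tool_rot: [0.029, 0.989, -0.071, -0.129]
contact_force: [0.5, -0.1, -1.0]
gripper_width: 0.682
```

Request:
step_arm([
  [-12,-28,2,0.7],
  [-8,-18,2,0.5],
  [0,0,0,0],
  [0,0,0,0],
])

```text
time: 49.2
tool_pos: [0.4821, 0.2309, 0.1219]
tool_rot: [0.032, 0.987, -0.078, -0.134]
contact_force: [0.9, -1.3, -0.5]
gripper_width: 0.684
```

```bash
python3 go.py .496 .2501 .07 -9.3
```

```text
at [482.1 230.9 121.9] yaw -9.6 tilt [-0.26   0.084 -0.962] delta world [ 13.9  19.2 -51.9] rows 2
[[11.8, -12.7, 22.7, np.float64(-0.17)], [11.8, -12.7, 22.6, np.float64(-0.17)]]
toolz world [-0.27  -0.043 -0.962] radial -0.271 tang 0.036 j [0.288 0.115 1.755 0.036 1.547 2.01 ]
```

Request:
step_arm([
  [8,-10,6,0],
  [8,-9,12,0],
  [5,-4,16,0],
  [3,-1,14,0],
  [0,0,0,0],
])

```text
time: 49.7
tool_pos: [0.4943, 0.2458, 0.0624]
tool_rot: [0.033, 0.987, -0.079, -0.136]
contact_force: [-0.3, -0.5, -2.0]
gripper_width: 0.679
```

```bash
python3 go.py .497 .2501 .057 -9.3
```

```text
at [494.3 245.8  62.4] yaw -9.9 tilt [-0.263  0.087 -0.961] delta world [ 2.7  4.3 -5.4] rows 1
[[3.3, -5.1, 4.2, np.float64(-0.57)]]
toolz world [-0.274 -0.044 -0.961] radial -0.274 tang 0.04 j [0.306 0.226 1.739 0.041 1.455 2.027]
```

Request:
step_arm([
  [4,-5,5,-0.5],
  [1,0,5,0],
  [1,0,5,0],
  [1,0,5,0],
  [1,0,5,0],
  [1,0,4,0],
])

```text
time: 50.3
tool_pos: [0.5003, 0.2482, 0.0347]
tool_rot: [0.031, 0.988, -0.075, -0.132]
contact_force: [2.3, -0.1, 3.4]
gripper_width: 0.682
```

Request:
step_arm([
  [1,0,4,0],
  [1,0,3,0],
])

```text
time: 50.5
tool_pos: [0.5004, 0.2478, 0.0275]
tool_rot: [0.031, 0.988, -0.075, -0.132]
contact_force: [-1.1, -0.1, 7.1]
gripper_width: 0.685
```

```bash
python3 go.py .497 .2501 .03 -9.3
```

```text
at [500.4 247.8  27.5] yaw -9.4 tilt [-0.257  0.08  -0.963] delta world [-3.4  2.3  2.5] rows 1
[[-4.2, -1.6, -1.6, np.float64(-0.06)]]
toolz world [-0.266 -0.04  -0.963] radial -0.266 tang 0.041 j [0.306 0.281 1.739 0.042 1.391 2.016]
```

Request:
step_arm([
  [0,0,0,0],
  [0,0,0,0],
  [0,0,0,0],
  [0,0,0,0],
], claw=82)

```text
time: 50.9
tool_pos: [0.4974, 0.2471, 0.0241]
tool_rot: [0.032, 0.988, -0.075, -0.135]
contact_force: [0.2, -0.9, -1.0]
gripper_width: 0.822
```

Request:
step_arm([
  [-3,1,-12,0],
  [-5,2,-20,0],
  [-7,2,-25,0],
  [-8,2,-30,0],
  [-4,1,-15,0],
  [0,0,0,0],
])

```text
time: 51.5
tool_pos: [0.4976, 0.2477, 0.136]
tool_rot: [0.032, 0.987, -0.075, -0.135]
contact_force: [-0.0, 0.4, 0.2]
gripper_width: 0.823
```

```bash
python3 bay.py i.png 0.034; python3 go.py .5797 -.0898 .09 -3.1
```

```text
[(np.float64(0.0), np.int64(114)), (np.float64(0.003), np.int64(7597)), (np.float64(0.006), np.int64(18)), (np.float64(0.009), np.int64(0)), (np.float64(0.012), np.int64(17)), (np.float64(0.015), np.int64(358)), (np.float64(0.018), np.int64(1)), (np.float64(0.021), np.int64(0)), (np.float64(0.024), np.int64(0)), (np.float64(0.027), np.int64(41)), (np.float64(0.03), np.int64(153)), (np.float64(0.033), np.int64(153)), (np.float64(0.036), np.int64(277)), (np.float64(0.039), np.int64(9248)), (np.float64(0.042), np.int64(6)), (np.float64(0.045), np.int64(0)), (np.float64(0.048), np.int64(0)), (np.float64(0.051), np.int64(0)), (np.float64(0.054), np.int64(0))]
9592 [242. 200.] [array([ 2.3, -1.6]), array([120.6,  60.1]), np.float64(0.5)] z 0.0402 slope [-0.004  0.001  0.04 ] rgb [195. 122.  61.]
toolz world [-0.273 -0.044 -0.961] radial -0.273 tang 0.041 j [0.307 0.149 1.694 0.041 1.576 2.024]
at [497.2 247.6 134.9] yaw -9.4 tilt [-0.263  0.084 -0.961] delta world [  82.5 -337.4  -44.9] rows 8
[[17.9, 39.7, 4.4, np.float64(-0.78)], [17.4, 39.9, 4.6, np.float64(-0.78)], [16.9, 40.1, 4.7, np.float64(-0.78)], [16.3, 40.3, 4.9, np.float64(-0.78)], [15.8, 40.5, 5.1, np.float64(-0.78)], [15.2, 40.7, 5.2, np.float64(-0.78)], [14.7, 40.9, 5.4, np.float64(-0.78)], [14.2, 41.0, 5.6, np.float64(-0.78)]]
toolz world [-0.273 -0.044 -0.961] radial -0.273 tang 0.041 j [0.307 0.149 1.694 0.041 1.576 2.024]
```

Three samples are stacked and centred, with the top at 40 mm and nearly level. Now cradle 3.

Request:
step_arm([
  [7,16,0,0],
  [13,28,2,-0.8],
  [16,35,3,-0.8],
  [16,36,3,-0.8],
  [16,36,3,-0.8],
  [15,36,4,-0.8],
  [15,36,4,-0.8],
  [14,36,4,-0.8],
], claw=0)

```text
time: 52.35
tool_pos: [0.5668, -0.0366, 0.0876]
tool_rot: [0.027, 0.989, -0.021, -0.147]
contact_force: [1.1, -0.5, -0.3]
gripper_width: 0.002
```

Request:
step_arm([
  [13,30,4,-0.8],
  [8,20,2,0],
  [0,0,0,0],
  [0,0,0,0],
])

```text
time: 52.75
tool_pos: [0.578, -0.0979, 0.0692]
tool_rot: [0.025, 0.987, -0.018, -0.155]
contact_force: [-0.7, 0.8, -1.7]
gripper_width: 0.003
```

```bash
python3 go.py .5797 -.0898 .055 -3.1
```

```text
at [578.  -97.9  69.2] yaw -2.6 tilt [-0.305  0.055 -0.951] delta world [  1.7   8.1 -14.2] rows 1
[[5.6, -8.9, 12.7, np.float64(0.51)]]
toolz world [-0.306 -0.044 -0.951] radial -0.287 tang -0.115 j [-0.24   0.311  1.628 -0.116  1.496  1.393]
```

Request:
step_arm([
  [4,-8,8,0],
  [5,0,12,0],
  [4,0,10,0],
  [2,0,6,0],
  [1,0,5,0],
  [0,0,4,0],
])

```text
time: 53.35
tool_pos: [0.5818, -0.0898, 0.0287]
tool_rot: [0.027, 0.987, -0.016, -0.156]
contact_force: [-4.3, 3.2, 19.5]
gripper_width: -0.001
```

Request:
step_arm([
  [0,0,3,0],
])

```text
time: 53.45
tool_pos: [0.5818, -0.0897, 0.0293]
tool_rot: [0.027, 0.987, -0.015, -0.156]
contact_force: [-2.6, 0.4, 11.4]
gripper_width: -0.0
```

Request:
step_arm([
  [0,0,3,0],
])

```text
time: 53.55
tool_pos: [0.5818, -0.0897, 0.0292]
tool_rot: [0.028, 0.987, -0.015, -0.156]
contact_force: [-2.4, 1.0, 12.0]
gripper_width: -0.003
```

Request:
step_arm([
  [-3,0,-10,0],
  [-7,0,-22,0],
  [-10,0,-30,0],
  [-12,0,-38,0],
  [-12,0,-38,0],
  [-8,0,-25,0],
  [0,15,0,0],
  [0,30,0,0],
])

```text
time: 54.35
tool_pos: [0.5794, -0.1191, 0.2042]
tool_rot: [0.027, 0.987, -0.009, -0.161]
contact_force: [-0.1, 0.1, -0.4]
gripper_width: -0.001
```

Request:
step_arm([
  [0,35,0,0],
  [0,35,0,0],
  [0,35,0,0],
  [0,35,0,0],
  [0,30,0,0],
  [0,20,0,0],
  [0,0,0,0],
])

```text
time: 55.05
tool_pos: [0.5713, -0.3204, 0.2013]
tool_rot: [0.025, 0.985, -0.009, -0.168]
contact_force: [-0.4, 0.4, 0.3]
gripper_width: 0.004
```

Run:
```python
from h import *
for n in('top','scene'):
    K,T=ext(n);im,d=snap(n);w=cloud(d,K,T)
    print(n)
    for k,c in {1:(.5433,.0724),2:(.539,-.0075),3:(.5347,-.0874)}.items():
        r=[]
        for u in(-.04,-.02,0,.02,.04,.05):
            m=np.hypot(w[...,0]-c[0]-u*.9985,w[...,1]-c[1]+u*.0541)<.006
            r.append(float(np.nanmedian(w[m][:,2]).round(4)) if m.any() else None)
        print('cradle',k,r)
    m=(w[...,2]>.062)&(w[...,2]<.084)&(w[...,0]>.36)&(w[...,0]<.6)
    k,l,st,c=cv2.connectedComponentsWithStats(m.astype(np.uint8))
    for i in range(1,k):
        if 30<st[i,4]<150: print(st[i,4],c[i].round(),w[l==i].mean(0).round(4))
    for lb in('jar','stapler','tape','tin'):
        b=boxes_of(n,lb)[:1]; print(lb,[int(v) for v in b[0]['box']] if b else None)
    if n=='top': cv2.imwrite('pics/j.png',cv2.resize(im[85:285,60:430],None,fx=2.16,fy=2.16)[:,:,::-1])
tz();print(state()['time'])
```

```text
top
cradle 1 [0.0283, 0.0288, 0.0277, 0.0278, 0.0287, 0.0286]
cradle 2 [0.0283, 0.029, 0.0264, 0.0294, 0.0268, 0.0286]
cradle 3 [0.0307, 0.0282, 0.0288, 0.0276, 0.0284, 0.0289]
79 [409. 197.] [ 0.5695 -0.4826  0.0701]
91 [100. 214.] [0.4993 0.3603 0.0754]
53 [371. 218.] [ 0.5069 -0.3755  0.075 ]
91 [ 94. 241.] [0.4251 0.3713 0.0749]
85 [366. 257.] [ 0.4004 -0.3598  0.0745]
jar [106, 117, 42, 42]
stapler [210, 105, 29, 45]
tape [280, 119, 34, 38]
tin [358, 131, 7, 17]
scene
cradle 1 [0.0267, 0.0291, 0.0292, 0.0283, 0.0279, 0.0273]
cradle 2 [0.0277, 0.0289, 0.0275, 0.0288, 0.0274, 0.0259]
cradle 3 [0.0264, 0.0277, 0.0295, 0.0298, 0.0263, 0.0285]
140 [461.  12.] [0.3944 1.1597 0.0729]
52 [320. 100.] [0.426  0.3724 0.0733]
54 [332. 114.] [0.5004 0.3599 0.0738]
46 [131. 199.] [ 0.402  -0.3642  0.074 ]
74 [145. 226.] [ 0.5104 -0.3712  0.0747]
80 [121. 263.] [ 0.5704 -0.4815  0.0702]
jar [345, 139, 35, 40]
stapler [284, 212, 43, 30]
tape [227, 237, 33, 39]
tin [169, 253, 41, 38]
toolz world [-0.33  -0.047 -0.943] radial -0.26 tang -0.208 j [-0.53   0.323  1.38  -0.211  1.705  1.055]
55.55
```

View pics/j.png

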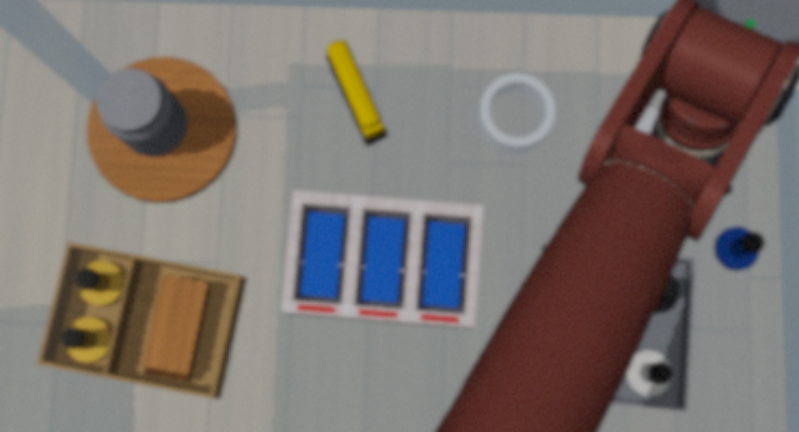

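The top view shows both brass stops standing in the narrow compartment (px 100,282 and 88,340) and the sample stack centred in the wide one (px 175,325). All cradles are level and the bystanders have not moved. I'm handing in.

```bash
python3 -c "
from plant import *
print(job_done())"
```

```text
the job is handed in; nothing more can be done
None
```

I packed the sample kit and handed the job in at about 55 s of the 210 s allowed; no verdict was reported.

**Samples:** All three lie flat, stacked in the wide compartment, with their centres within about 8 mm of its centre. The top of the stack is at 40 mm, below the 50 mm rim.

**Brass stops:** Both stand in the narrow compartment, about ±38 mm along x and 1 mm off its centre line. The blue look-alike stayed where it was.

**Cradles:** All three read level, with heights of 26–31 mm along their length in both fixed cameras.

**Not fully checked:**
- **Black stop hidden:** The arm covered the black stop near (0.41, -0.26) in the last pictures. It was last seen in place mid-run and was not touched.
- **Tin only partly seen:** In the top view the arm also covered most of the tin. The scene camera showed it near its starting place.

**Problems during the run:**
- **Tool tilt:** The tool's tilt drifted to about 0.33 rad by the end of the run because the moves cannot correct it. I worked around it.
- **Hard press:** One press in slot 1 reached about 100 N at the wrist, against the 120 N limit, when the cradle was already at its stop. I pressed the others with small steps of about 20–30 N.

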